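Sweep the halved plums into their trays

ROBOT

A 7-joint arm with a two-finger parallel gripper is mounted at the origin on the work surface. World frame = base frame: x ahead of the robot, y to its left, z up, the work surface at z = 0. Lengths are in m, angles in rad, forces in N, time in s.
With the tool pointing down it reaches from about 0.4 to 0.85 m from the base axis. Payload 10.4 kg.
Tool frame: the origin (TCP) lies between the finger pads; the fingertips stand 22 mm ahead of it and the grasp point (between the pads) lies 3 mm ahead of it (env.tips_ahead is the distance from the TCP to the fingertips, in m); z points along the fingers, y is the direction in which the jaws open and shut (so a half turn about z gives the same grasp; the last joint's range is limited). The gripper opens to 87 mm and grips with 3 to 60 N. Pads are 19 mm wide; open, the fingers measure 117 mm over their backs; the gripper's body (75 mm by 190 mm) begins 51 mm behind the grasp point.
Start: joints at [-1.347, 0.332, -0.065, 1.46, 0.022, 1.35, -0.088], TCP at [0.153, 0.606, 0.219] pointing down, gripper open.
Joint ranges: [-2.6, 2.6], [-0.5, 2.12], [-1.47, 1.34], [0.16, 2.42], [-1.27, 4.41], [0.06, 2.06], [-2.6, 2.6]. Speed limits (rad/s): [2.22, 2.22, 2.79, 2.79, 3.14, 3.14, 3.14].

INTERFACE

Orientations are given as a 3x3 rotation matrix whose columns are the frame's x, y, z axes.
In Python, from bench import env, get_image, calibration gives the robot as it stands.
- The arm moves only by the tool send_rows, never from a script. Its argument "motion" is a list of rows, each a list of 7 numbers: the shift along the tool's x, y, z in m, then the turn, a rotation vector about the tool's x, y, z in rad, then the finger opening in m, from 0 to 0.087. A call has 1 to 8 rows; each row is the pose to reach, as a shift and turn from the pose measured when the call began, along the tool's axes at that moment; what a row does not reach only later rows make up. A row lasts 1/12 s, in which the tool goes at most 41.7 mm and 7.16 degrees, less where a joint would pass 70% of its speed; a pose out of reach is approached as far as the arm can. A call with a gripper value outside its range is refused whole. The fingers move at their own pace and stop on an object; "squeeze" is the grip in N (left out, the last holds). Time passes only in rows, so rows that repeat a pose let the fingers close. It gives the time, the measured TCP pose, the force and the opening at its end, in the units of the state.
- env.get_obs(): the state, without advancing time (a new reading comes with each control period).
- get_image(name): name is "scene" or "top"; returns the picture (400x640x3 uint8, red, green, blue); there is no depth.
- calibration(name): a dict with "fx", "fy", "cx", "cy" (pixels), "extrinsics" (4x4, takes a point from world to camera coordinates). Camera axes: x right, y down, z forward; pixel columns grow to the right and rows downward; lengths in m; the calibration is good to about 2 mm. A picture is of the moment at which its call begins. calibration takes no time and is no camera call.
- env.finish_job(): hands the job in, once; it reports no verdict.
The state is a dict: "time_s": time; "joints": joint angles; "joint_vel": joint speeds; "joint_efforts": joint torques, N m; "eef_pos": TCP position; "orientation": TCP orientation; "force": force on the tool from outside, world axes, zero at the start; "moment": the same for the moment, N m; "finger_gap": finger opening in m.
Only numpy, scipy, OpenCV 4.12 (cv2) and the standard library are available. Lean on these libraries where they do the work, as an engineer would, in place of code of your own. Each camera call takes 0.05 s, during which the arm holds its last target.

TASK

Clear the halved plums off the chopping board by sweeping them over its edge with closed fingers: the two green halves into the blue tray and the spoiled brown half into the red tray. Only push them along the board, never pick them up, and leave the small jar, the pot and everything else on the counter where they stand.

Things in the scene. Friction and masses are not known exactly. Their poses are not given: they have to be found in the camera images.
- board: Thick light-wood chopping board, fixed on the counter, 300 mm along its x, 240 mm along its y, 30 mm thick, flat top without a rim. Origin at the centre of its underside (counter height, so its top is 30 mm above); x points roughly away from the robot, the two trays lie along its +y and -y sides.
- tray_blue: Shallow blue plastic tray, fixed, standing on the counter along one of the two long sides of the board (which side varies): 300 x 120 mm outside, walls 4 mm thick and 18 mm high, inner floor 4 mm above the counter; its near wall is 2 mm from the board's side and 12 mm lower than the board's top. Origin at the centre of its underside (counter height); x along its 300 mm length, y across its 120 mm width, z up; axes parallel to the board's.
- tray_red: Shallow red plastic tray, fixed, standing on the counter along one of the two long sides of the board (which side varies): 300 x 120 mm outside, walls 4 mm thick and 18 mm high, inner floor 4 mm above the counter; its near wall is 2 mm from the board's side and 12 mm lower than the board's top. Origin at the centre of its underside (counter height); x along its 300 mm length, y across its 120 mm width, z up; axes parallel to the board's.
- half_green_a: Half of a sound green plum lying cut face down on the board: a rigid flat-bottomed dome, 38 mm across and 18 mm high, about 18 g, that slides and does not roll. Origin at its centre, 9 mm above its cut face.
- half_green_b: Half of a sound green plum lying cut face down on the board: a rigid flat-bottomed dome, 38 mm across and 18 mm high, about 18 g, that slides and does not roll. Origin at its centre, 9 mm above its cut face.
- half_brown: Half of a spoiled dark brown plum lying cut face down on the board: a rigid flat-bottomed dome, 38 mm across and 18 mm high, about 18 g, that slides and does not roll. Origin at its centre, 9 mm above its cut face.
- small_jar: Small amber glass jar with a red lid, upright near the board's far edge, 44 mm across, 54 mm high. Bystander. Origin at the centre of its underside, z up.
- salt_pot: Small white ceramic pot with a wooden lid and knob, upright near the board's far edge, 42 mm across, 52 mm high. Bystander. Origin at the centre of its underside, z up.
- lime_lid: Loose light-green jar lid, 104 mm across, 25 mm high, lying on the counter right of the board. Bystander. Origin at the centre of its underside.
- wood_spoon: Wooden spoon, about 220 mm long, lying on the counter left of the board. Bystander. Origin on its underside.
- mug: White mug, 76 mm across, 85 mm high, on the counter left of the board. Bystander. Origin at the centre of its underside.

How it is judged:
By the outcome, as a careful person would: the job done as asked, in the order asked, and still so for the second after the job is handed in, with the robot touching nothing.
It also fails if it takes over 54 s, if anything falls off the work surface, if the arm or the gripper's body presses on something with over 40 N, if the wrist force passes 120 N, or if a joint passes its speed limit or range.

## Working session

There is one attempt and no reset: what is moved stays moved. The work goes in short steps, Python scripts to look and compute and a tool call to move; the robot and the scene stay as the last step left them, time stands still between calls to the robot, and variables do not carry over. Pictures are saved under pics/ and viewed, and the job is handed in when it is done.

Besides the shell and the picture viewer there is one more tool, called after "Emit:" as a command line: name --pt "numbers of a row" for each row, then --argument value for the rest. send_rows: Moves the arm, as the interface text tells. Its arguments: {"type":"object","properties":{"motion":{"type":"array","items":{"type":"array","items":{"type":"number"}}},"squeeze":{"type":"number"}},"required":["motion"]}

```bash
mkdir -p pics; ls
python3 - <<'E'
from bench import env,get_image,calibration
import cv2
for n in("scene","top"):
    im=get_image(n); cv2.imwrite(f"pics/{n}0.png",im[:,:,::-1])
    c=calibration(n); print(n,{k:(v if k!='extrinsics' else [[round(float(x),4) for x in r] for r in v]) for k,v in c.items()})
o=env.get_obs(); print(o); print(env.tips_ahead)
E
```

```text
pics
scene {'fx': 464.4641863047319, 'fy': 464.4641863047319, 'cx': 321.80194166927083, 'cy': 199.18088965603073, 'extrinsics': [[-0.1138, 0.9935, -0.0046, 0.0937], [0.8371, 0.0934, -0.539, -0.4394], [-0.5351, -0.0652, -0.8423, 1.7525], [0.0, 0.0, 0.0, 1.0]]}
top {'fx': 412.5938245723939, 'fy': 412.5938245723939, 'cx': 325.7846395573592, 'cy': 196.48305726205916, 'extrinsics': [[-0.0216, -0.9998, 0.0042, -0.0104], [-0.9927, 0.021, -0.1185, 0.5529], [0.1184, -0.0067, -0.9929, 1.414], [0.0, 0.0, 0.0, 1.0]]}
{'time_s': 0.1, 'joints': array([-1.34660941,  0.33282092, -0.06472185,  1.46083773,  0.02161502,
        1.34993859, -0.08845948]), 'joint_vel': array([-8.28017650e-05, -1.90488413e-03, -1.79218404e-03, -1.44286061e-03,
       -6.21395353e-04,  7.38774968e-04,  4.07636127e-04]), 'joint_efforts': array([ 1.98167836e-03, -6.24532914e+01,  2.48333701e-02, -3.90716493e+01,
       -6.14758674e-02,  3.65378335e-02,  3.88127853e-05]), 'eef_pos': array([0.1525904 , 0.60571901, 0.2187353 ]), 'orientation': array([[-9.69722698e-01,  2.44208568e-01, -2.53851411e-04],
       [ 2.44208691e-01,  9.69721851e-01, -1.28351156e-03],
       [-6.72792606e-05, -1.30664301e-03, -9.99999144e-01]]), 'force': array([0.51276717, 0.01489105, 0.30403118]), 'moment': array([ 0.0182055 ,  0.02874297, -0.02042487]), 'finger_gap': 0.08720207361318087}
0.022
```

View pics/scene0.png

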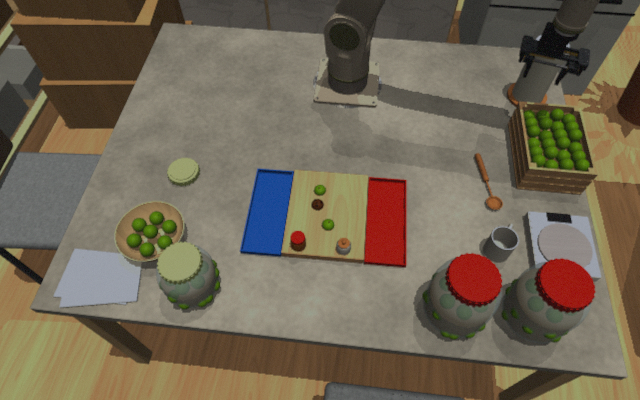

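View pics/top0.png

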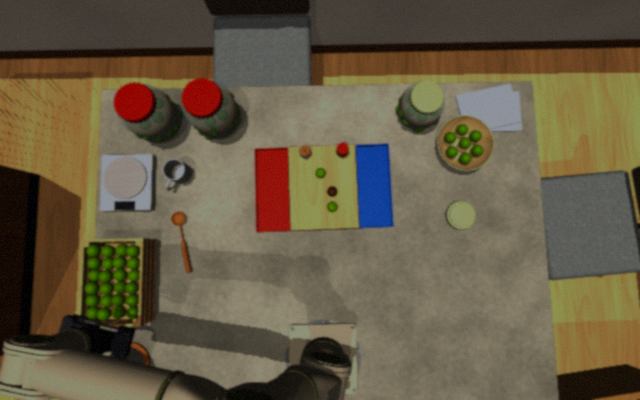

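The red tray is on the +y side (top image, left) and the blue tray on -y. The three halves are in a column near top-image (320,173), (332,191) and (332,207). I'll enlarge both views.

Run:
```python
import cv2
a=cv2.imread("pics/top0.png")[135:240,245:405]; cv2.imwrite("pics/top0c.png",cv2.resize(a,None,fx=5,fy=5,interpolation=cv2.INTER_CUBIC))
a=cv2.imread("pics/scene0.png")[160:275,235:415]; cv2.imwrite("pics/scene0c.png",cv2.resize(a,None,fx=4.4,fy=4.4,interpolation=cv2.INTER_CUBIC))
```

```text
(no output)
```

View pics/top0c.png

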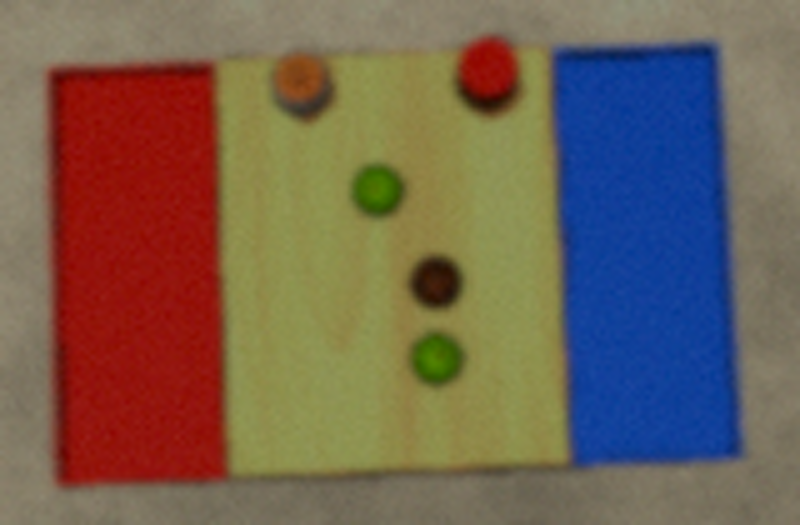

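View pics/scene0c.png

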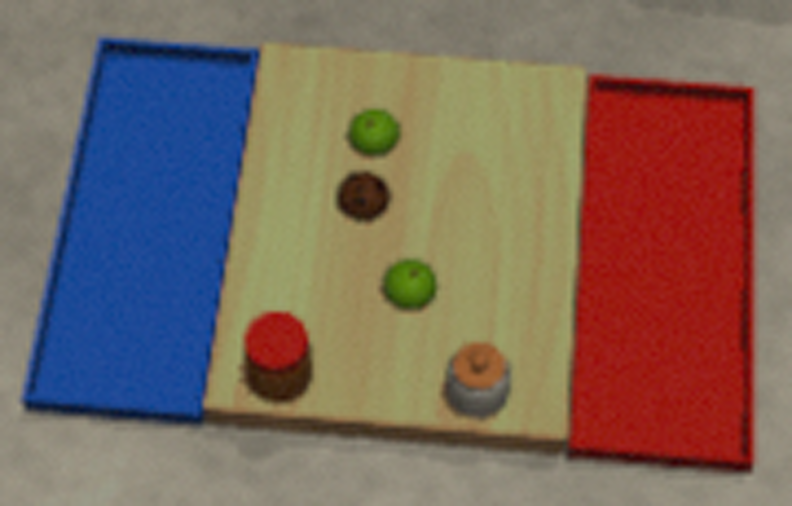

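```bash
cat > h.py <<'E'
import numpy as np
from bench import env,get_image,calibration
def ray(n,u,v,z):
    c=calibration(n);E=np.array(c['extrinsics']);R,t=E[:3,:3],E[:3,3]
    o=-R.T@t; d=R.T@np.array([(u-c['cx'])/c['fx'],(v-c['cy'])/c['fy'],1]); return o+d*(z-o[2])/d[2]
def top(u,v,z): return ray('top',245+u/5-.4,135+v/5-.4,z)
def scn(u,v,z): return ray('scene',235+u/4.4-.4,160+v/4.4-.4,z)
E
python3 - <<'E'
from h import *
for n,t,s,z in [("bFL+y",(215,60),(572,440),.03),("bF-y",(552,47),(205,408),.03),("bN-y",(570,465),(260,43),.03),("bN+y",(228,476),(586,70),.03),
 ("gfar",(377,190),(410,285),.038),("brown",(437,282),(364,197),.038),("gnear",(437,358),(374,132),.038),("jar",(489,68),(277,340),.084),("pot",(302,77),(478,365),.08),
 ("redFout",(50,68),(752,467),.018),("redN",(58,484),(753,88),.018),("blF",(718,44),(25,405),.018),("blN",(742,457),(100,40),.018)]:
    print(n,top(*t,z).round(3)[:2],scn(*s,z).round(3)[:2])
E
```

```text
bFL+y [0.735 0.11 ] [0.738 0.113]
bF-y [ 0.739 -0.131] [ 0.741 -0.127]
bN-y [ 0.441 -0.134] [ 0.444 -0.135]
bN+y [0.439 0.104] [0.442 0.104]
gfar [ 0.637 -0.004] [ 0.639 -0.003]
brown [ 0.571 -0.044] [ 0.573 -0.042]
gnear [ 0.517 -0.043] [ 0.518 -0.042]
jar [ 0.712 -0.082] [ 0.715 -0.081]
pot [0.709 0.046] [0.716 0.048]
redFout [0.734 0.23 ] [0.738 0.231]
redN [0.436 0.224] [0.436 0.227]
blF [ 0.742 -0.251] [ 0.747 -0.248]
blN [ 0.445 -0.256] [ 0.446 -0.255]
```

```bash
cat >> h.py <<'E'
from scipy.spatial.transform import Rotation as Ro
G=np.array([[0,1,0],[1,0,0],[0,0,-1.]])
def plan(*ps):
    o=env.get_obs();R=np.array(o['orientation']);p=o['eef_pos']
    print('t',o['time_s'],'p',p.round(4),'F',np.round(o['force'],2),'gap',round(o['finger_gap'],4))
    rv=Ro.from_matrix(R.T@G).as_rotvec().round(4)
    for q in ps: print(q,(R.T@(np.array(q)-p)).round(4),rv)
E
python3 -c "
from h import *
plan((.4,.32,.2187),(.637,.045,.2),(.637,.045,.12))"
```

```text
t 0.1 p [0.1526 0.6057 0.2187] F [0.51 0.01 0.3 ] gap 0.0872
(0.4, 0.32, 0.2187) [-3.097e-01 -2.166e-01  3.000e-04] [-1.1000e-03  9.0000e-04  1.3241e+00]
(0.637, 0.045, 0.2) [-0.6067 -0.4254  0.0193] [-1.1000e-03  9.0000e-04  1.3241e+00]
(0.637, 0.045, 0.12) [-0.6067 -0.4253  0.0993] [-1.1000e-03  9.0000e-04  1.3241e+00]
```

Emit:
send_rows --pt "-0.607 -0.425 0.0 0 0 1.324 0" --pt "-0.607 -0.425 0.0 0 0 1.324 0" --pt "-0.607 -0.425 0.0 0 0 1.324 0" --pt "-0.607 -0.425 0.0 0 0 1.324 0" --pt "-0.607 -0.425 0.0 0 0 1.324 0" --pt "-0.607 -0.425 0.0 0 0 1.324 0" --pt "-0.607 -0.425 0.0 0 0 1.324 0" --pt "-0.607 -0.425 0.0 0 0 1.324 0"

```text
time_s: 0.77
eef_pos: [0.3715, 0.352, 0.2193]
orientation: [[-0.313, 0.95, -0.0], [0.95, 0.313, -0.001], [-0.001, -0.001, -1.0]]
force: [1.1, 0.8, -0.1]
finger_gap: 0.0414
```

```bash
python3 -c "
from h import *
plan((.637,.045,.2),(.637,.045,.12))"
```

```text
t 0.7667 p [0.3715 0.352  0.2193] F [ 1.11  0.76 -0.11] gap 0.0414
(0.637, 0.045, 0.2) [-0.3746  0.1562  0.0195] [-0.0004  0.0008  0.3179]
(0.637, 0.045, 0.12) [-0.3745  0.1563  0.0995] [-0.0004  0.0008  0.3179]
```

Emit:
send_rows --pt "-0.375 0.156 0.02 0 0 0.318 0" --pt "-0.375 0.156 0.02 0 0 0.318 0" --pt "-0.375 0.156 0.02 0 0 0.318 0" --pt "-0.375 0.156 0.02 0 0 0.318 0" --pt "-0.375 0.156 0.02 0 0 0.318 0" --pt "-0.375 0.156 0.02 0 0 0.318 0" --pt "-0.375 0.156 0.02 0 0 0.318 0" --pt "-0.375 0.156 0.02 0 0 0.318 0"

```text
time_s: 1.43
eef_pos: [0.5887, 0.0999, 0.203]
orientation: [[-0.0, 1.0, -0.0], [1.0, 0.0, -0.001], [-0.001, -0.0, -1.0]]
force: [0.4, 0.8, 1.5]
finger_gap: 0.0008
```

```bash
python3 -c "
from h import *
plan((.637,.045,.12),(.637,.045,.0555))"
```

```text
t 1.4333 p [0.5887 0.0999 0.203 ] F [0.44 0.76 1.55] gap 0.0008
(0.637, 0.045, 0.12) [-0.0548  0.0484  0.083 ] [-0.0004  0.0009  0.0004]
(0.637, 0.045, 0.0555) [-0.0548  0.0484  0.1475] [-0.0004  0.0009  0.0004]
```

Fingers are closed; going above the descent point, then partway down.

Emit:
send_rows --pt "-0.035 0.035 0.02 0 0 0 0" --pt "-0.055 0.048 0.05 0 0 0 0" --pt "-0.055 0.048 0.08 0 0 0 0" --pt "-0.055 0.048 0.105 0 0 0 0" --pt "-0.055 0.048 0.125 0 0 0 0" --pt "-0.055 0.048 0.135 0 0 0 0" --pt "-0.055 0.048 0.135 0 0 0 0"

```text
time_s: 2.02
eef_pos: [0.6349, 0.0447, 0.0653]
orientation: [[-0.001, 1.0, -0.005], [1.0, 0.001, -0.002], [-0.002, -0.005, -1.0]]
force: [0.5, 0.3, 0.6]
finger_gap: 0.0005
```

Run:
```python
from h import *
import cv2
plan((.637,.045,.0555),(.637,-.15,.0555))
for n,(a,b,c,d) in dict(top=(135,240,245,405),scene=(130,275,235,415)).items():
    im=get_image(n)[a:b,c:d,::-1]; cv2.imwrite(f"pics/{n}1.png",cv2.resize(im,None,fx=4,fy=4,interpolation=cv2.INTER_CUBIC))
```

```text
t 2.0167 p [0.6349 0.0447 0.0653] F [0.49 0.32 0.56] gap 0.0005
(0.637, 0.045, 0.0555) [0.0003 0.0021 0.0098] [-0.0048  0.0019  0.0006]
(0.637, -0.15, 0.0555) [-0.1947  0.002   0.0102] [-0.0048  0.0019  0.0006]
```

View pics/scene1.png

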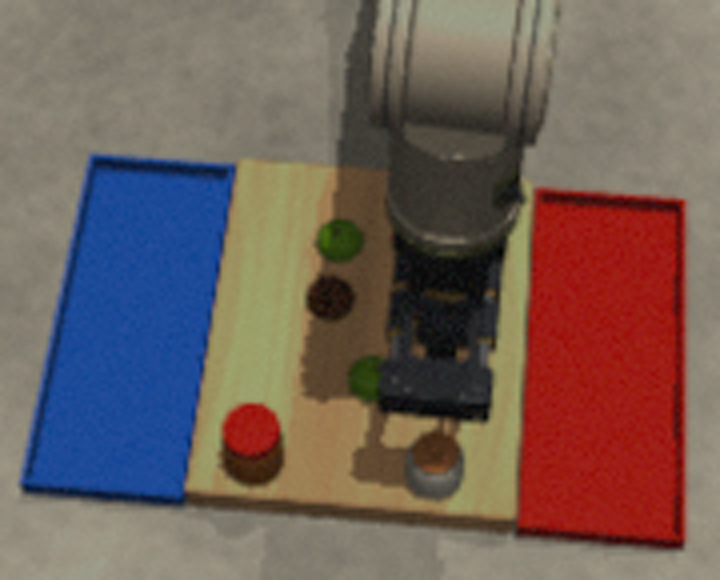

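The gripper stands on the +y side of the far green half (about (370,378)), clear of the pot at (435,465). Now down and sweep toward blue.

Emit:
send_rows --pt "0.0 0.002 0.006 -0.005 0.002 0 0" --pt "0.0 0.002 0.01 -0.005 0.002 0 0" --pt "-0.01 0.002 0.01 -0.005 0.002 0 0" --pt "-0.022 0.002 0.01 -0.005 0.002 0 0" --pt "-0.036 0.002 0.01 -0.005 0.002 0 0" --pt "-0.05 0.002 0.01 -0.005 0.002 0 0" --pt "-0.065 0.002 0.01 -0.005 0.002 0 0" --pt "-0.08 0.002 0.01 -0.005 0.002 0 0"

```text
time_s: 2.78
eef_pos: [0.6389, -0.0378, 0.0592]
orientation: [[0.001, 1.0, 0.006], [1.0, -0.001, 0.001], [0.001, 0.006, -1.0]]
force: [0.4, -0.3, -0.1]
finger_gap: 0.0003
```

```bash
cat >> h.py <<'E'
def pic(k):
    import cv2
    im=get_image('scene')[130:275,235:415,::-1]; a=cv2.resize(im,None,fx=4,fy=4,interpolation=cv2.INTER_CUBIC)
    cv2.imwrite(f"pics/scene{k}.png",a)
    im=get_image('top')[135:240,245:405,::-1]; cv2.imwrite(f"pics/top{k}.png",cv2.resize(im,None,fx=5,fy=5,interpolation=cv2.INTER_CUBIC))
E
python3 - <<'E'
from h import *
pic(2)
plan((.637,-.15,.0555))
E
```

```text
t 2.8833 p [ 0.6387 -0.0406  0.0593] F [0.14 0.46 0.47] gap 0.0001
(0.637, -0.15, 0.0555) [-0.1094 -0.0012  0.0039] [ 0.0056  0.001  -0.0051]
```

View pics/scene2.png

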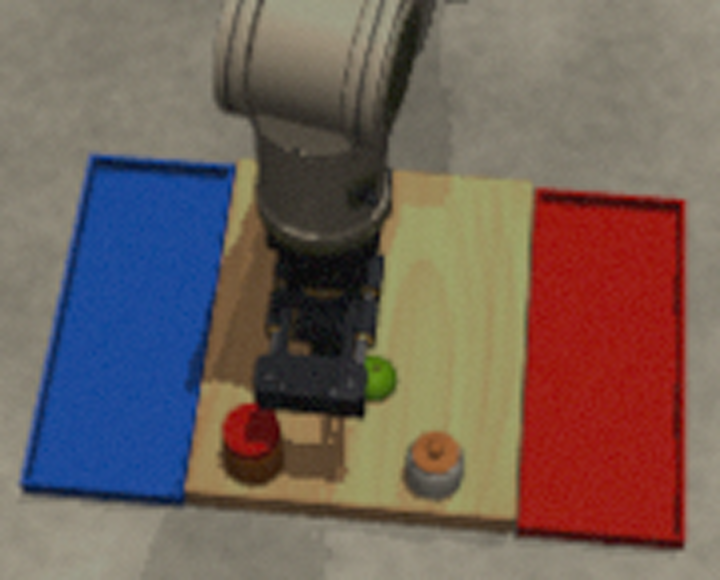

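View pics/top2.png

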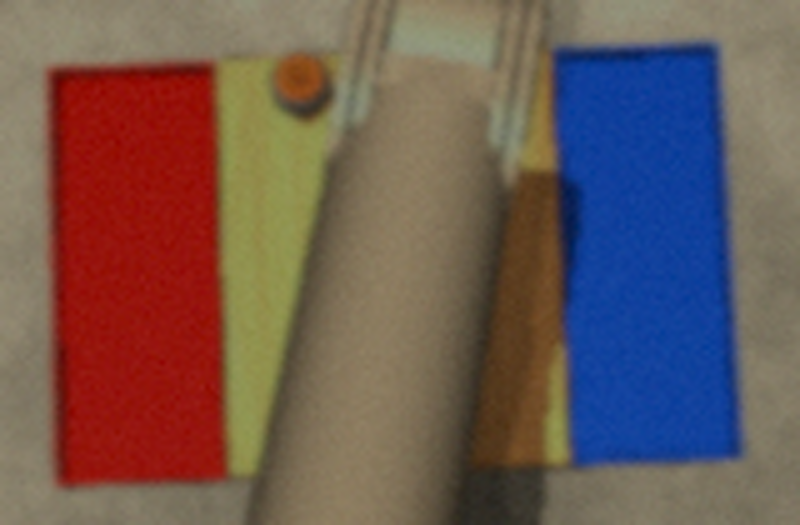

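View pics/top1.png

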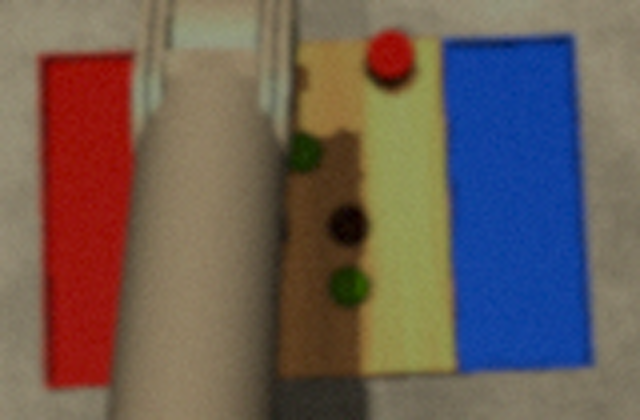

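The fingers rode over the green half: it is still at scene crop (380,378), moved only a few mm. The tip was too high on the dome, about 7 mm above the board. I'll lift, go back over it and push lower, confirming the height first.

Emit:
send_rows --pt "0 0 -0.02 0 0 0 0" --pt "0 0 -0.045 0 0 0 0" --pt "0.03 0 -0.045 0 0 0 0" --pt "0.06 0 -0.045 0 0 0 0" --pt "0.095 0 -0.045 0.005 0 -0.005 0" --pt "0.095 0 -0.045 0.005 0 -0.005 0" --pt "0.095 0 -0.045 0.005 0 -0.005 0"

```text
time_s: 3.47
eef_pos: [0.6388, 0.0575, 0.1041]
orientation: [[-0.004, 1.0, 0.0], [1.0, 0.004, 0.0], [0.0, 0.0, -1.0]]
force: [-0.4, -1.1, -0.3]
finger_gap: 0.0003
```

Run:
```python
from h import *
pic(3)
plan((.637,.055,.0535))
print(ray('scene',330,224.1,.038))
```

```text
t 3.5667 p [0.6389 0.0535 0.1043] F [-0.16 -0.73 -0.78] gap 0.0006
(0.637, 0.055, 0.0535) [ 0.0016 -0.002   0.0508] [ 0.0007  0.0016 -0.0007]
[0.63746441 0.00336456 0.038     ]
```

View pics/scene3.png

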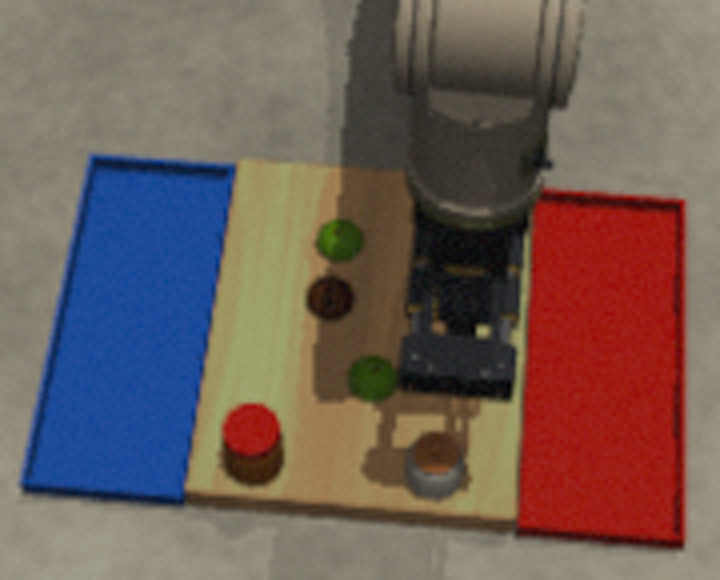

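View pics/top3.png

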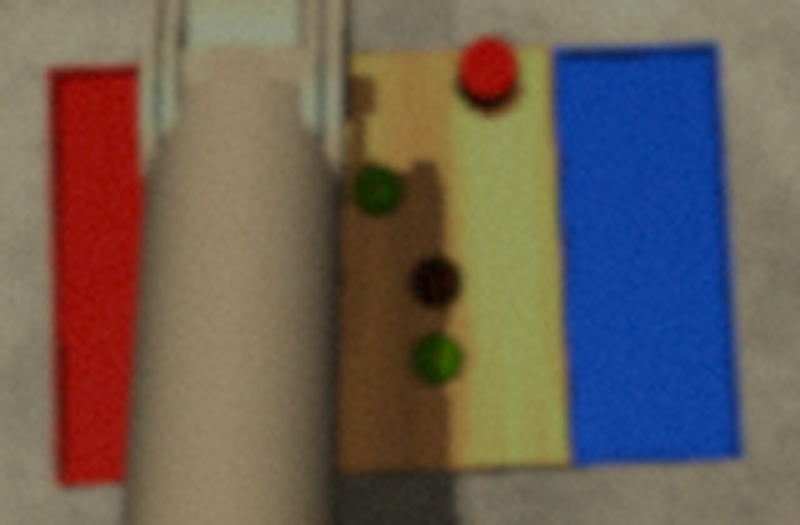

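Run:
```python
from h import *
import cv2
o=env.get_obs();p=o['eef_pos'];print(p,o['finger_gap'])
c=calibration('scene');E=np.array(c['extrinsics'])
im=get_image('scene')[:,:,::-1].copy()
for dz in (.05,0,-.022):
    q=E[:3,:3]@(p+[0,0,dz])+E[:3,3]; print(dz,c['fx']*q[0]/q[2]+c['cx'],c['fy']*q[1]/q[2]+c['cy'])
a=cv2.resize(im[170:270,290:390],None,fx=8,fy=6,interpolation=cv2.INTER_CUBIC)
a=np.clip(a.astype(float)*1.6,0,255).astype('uint8')
cv2.imwrite('pics/g4.png',a)
```

```text
[0.6389266  0.05351332 0.10430634] 0.0006136595767337828
0.05 348.5204339020132 205.43913663912375
0 347.74784248822164 214.72835195808798
-0.022 347.4233120866867 218.63032747010294
```

View pics/g4.png

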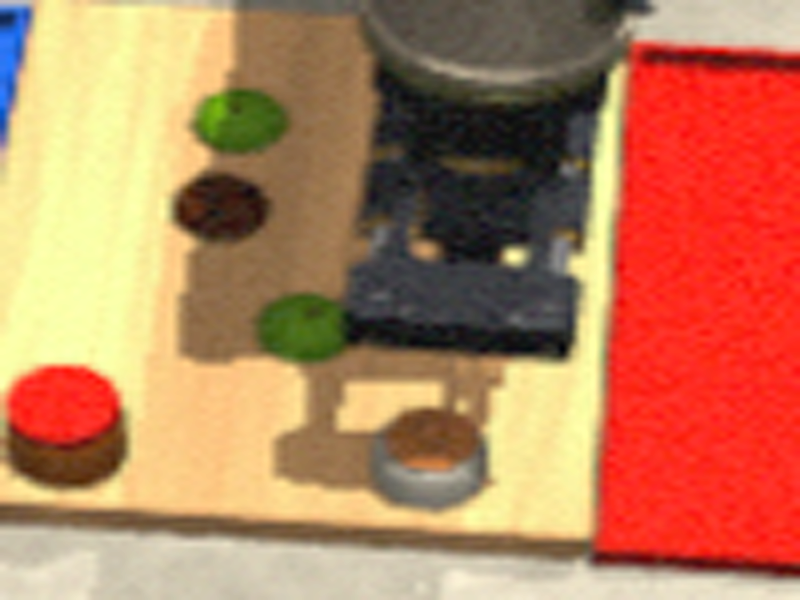

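The far green half did not move at all; it was only partly hidden in the last view. The real tip height is in doubt, so I'll probe the board gently at this free spot.

Run:
```python
from h import *
print(env.tips_ahead); plan((.637,.055,.06))
print([a for a in dir(env) if a[0]!='_'])
```

```text
0.022
t 3.6167 p [0.639  0.0529 0.1044] F [ 0.11 -0.49 -0.23] gap 0.0007
(0.637, 0.055, 0.06) [ 0.0022 -0.002   0.0443] [ 0.0008  0.0017 -0.0018]
['IKError', 'finish_job', 'get_obs', 'tips_ahead']
```

Emit:
send_rows --pt "0 0 0.015 0 0 0 0" --pt "0 0 0.03 0 0 0 0" --pt "0 0 0.04 0 0 0 0" --pt "0 0 0.044 0 0 0 0" --pt "0 0 0.044 0 0 0 0" --pt "0 0 0.044 0 0 0 0"

```text
time_s: 4.12
eef_pos: [0.6392, 0.0523, 0.0607]
orientation: [[0.003, 1.0, 0.001], [1.0, -0.003, -0.002], [-0.002, 0.001, -1.0]]
force: [0.1, 0.5, -0.8]
finger_gap: 0.0003
```

Run:
```python
from h import *
pic(5)
plan((.637,.055,.0535))
```

```text
t 4.2167 p [0.6396 0.0526 0.0612] F [0.39 0.24 0.37] gap 0.0003
(0.637, 0.055, 0.0535) [ 0.0024 -0.0026  0.0077] [ 0.002   0.0015 -0.002 ]
```

View pics/scene5.png

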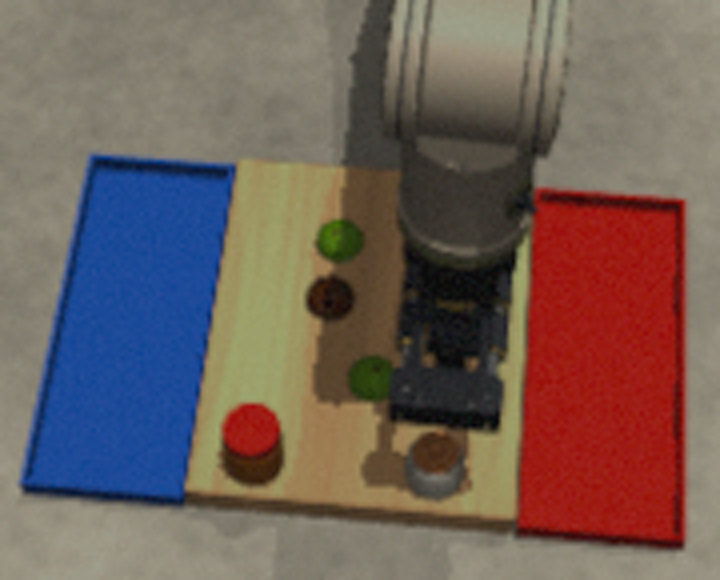

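Emit:
send_rows --pt "0 0 0.003 0 0 0 0" --pt "0 0 0.006 0 0 0 0" --pt "0 0 0.006 0 0 0 0" --pt "0 0 0.006 0 0 0 0"

```text
time_s: 4.55
eef_pos: [0.6394, 0.0527, 0.0551]
orientation: [[0.002, 1.0, 0.002], [1.0, -0.002, -0.002], [-0.002, 0.002, -1.0]]
force: [-0.2, 0.4, 0.0]
finger_gap: 0.0004
```

Emit:
send_rows --pt "0 0 0.002 0 0 0 0" --pt "0 0 0.002 0 0 0 0" --pt "0 0 0.002 0 0 0 0"

```text
time_s: 4.8
eef_pos: [0.6394, 0.0527, 0.053]
orientation: [[0.002, 1.0, 0.001], [1.0, -0.002, -0.002], [-0.002, 0.001, -1.0]]
force: [0.2, -0.4, -1.2]
finger_gap: 0.0003
```

Emit:
send_rows --pt "0 0 0.0015 0 0 0 0" --pt "0 0 0.0015 0 0 0 0" --pt "0 0 0.0015 0 0 0 0"

```text
time_s: 5.05
eef_pos: [0.6393, 0.0527, 0.0513]
orientation: [[0.002, 1.0, 0.001], [1.0, -0.002, -0.002], [-0.002, 0.001, -1.0]]
force: [-1.6, -0.0, 0.3]
finger_gap: 0.0005
```

Emit:
send_rows --pt "0 0 0.002 0 0 0 0" --pt "0 0 0.002 0 0 0 0" --pt "0 0 0.002 0 0 0 0"

```text
time_s: 5.3
eef_pos: [0.6392, 0.0527, 0.0492]
orientation: [[0.002, 1.0, 0.001], [1.0, -0.002, -0.002], [-0.002, 0.001, -1.0]]
force: [0.9, 0.3, 0.7]
finger_gap: 0.001
```

Emit:
send_rows --pt "0 0 0.002 0 0 0 0" --pt "0 0 0.002 0 0 0 0" --pt "0 0 0.002 0 0 0 0"

```text
time_s: 5.55
eef_pos: [0.639, 0.0527, 0.047]
orientation: [[0.002, 1.0, 0.001], [1.0, -0.002, -0.002], [-0.002, 0.001, -1.0]]
force: [0.2, -0.6, -0.3]
finger_gap: 0.0002
```

There is no contact even 5 mm below the nominal board height, so the tips are shorter than stated. The gripper body is getting close to the pot, so I'll lift and probe beside the near green half instead, where nothing is under the body.

Emit:
send_rows --pt "0 0 -0.025 0 0 0 0" --pt "0 0 -0.053 0 0 0 0" --pt "-0.015 -0.04 -0.053 0 0 0 0" --pt "-0.03 -0.08 -0.053 0 0 0 0" --pt "-0.033 -0.11 -0.053 0 0 0 0" --pt "-0.033 -0.122 -0.053 0 0 0 0" --pt "-0.033 -0.122 -0.04 0 0 0 0" --pt "-0.033 -0.122 -0.025 0 0 0 0"

```text
time_s: 6.22
eef_pos: [0.5173, 0.0203, 0.073]
orientation: [[0.002, 1.0, 0.004], [1.0, -0.002, 0.0], [0.0, 0.004, -1.0]]
force: [0.3, 0.1, -0.3]
finger_gap: 0.0007
```

Run:
```python
from h import *
pic(6)
plan((.5175,.02,.047))
```

```text
t 6.3167 p [0.5156 0.0199 0.0706] F [-0.02  0.09  0.12] gap 0.0004
(0.5175, 0.02, 0.047) [0.0002 0.0019 0.0236] [-0.0018  0.0021 -0.0018]
```

View pics/scene6.png

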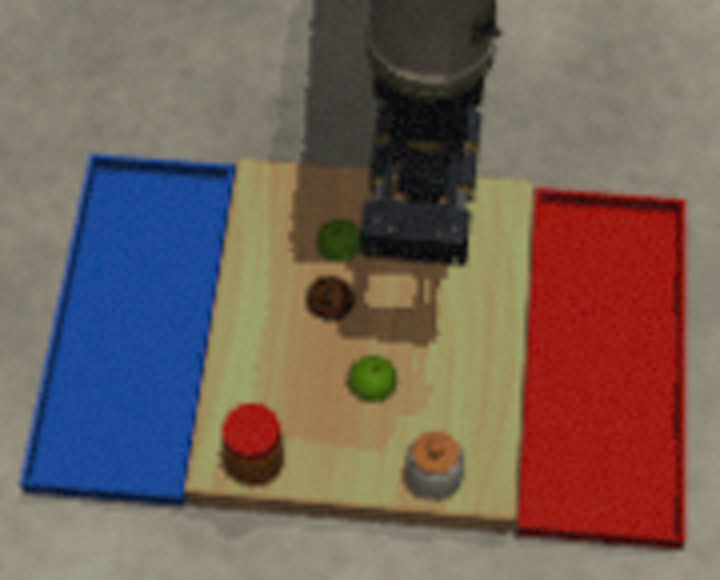

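View pics/top6.png

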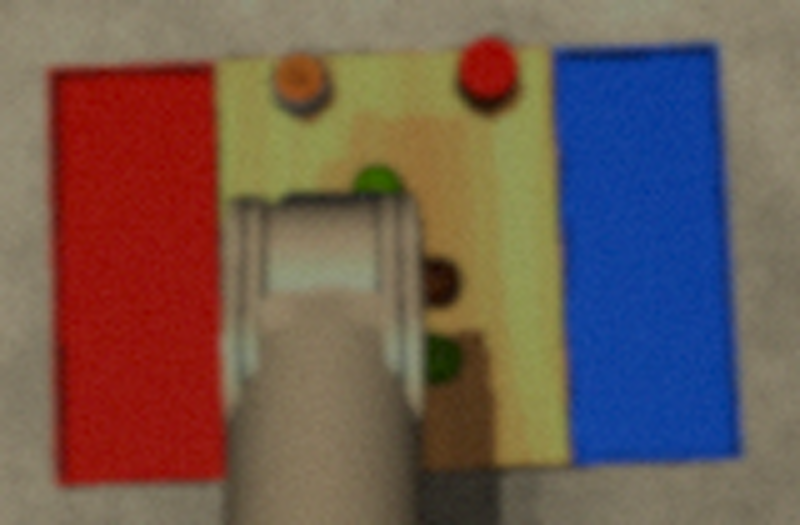

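Emit:
send_rows --pt "0 0.002 0.01 -0.002 0.002 -0.002 0" --pt "0 0.002 0.02 -0.002 0.002 -0.002 0" --pt "0 0.002 0.024 -0.002 0.002 -0.002 0" --pt "0 0.002 0.024 -0.002 0.002 -0.002 0"

```text
time_s: 6.65
eef_pos: [0.5169, 0.0196, 0.0454]
orientation: [[-0.0, 1.0, -0.002], [1.0, 0.0, -0.001], [-0.001, -0.002, -1.0]]
force: [-0.2, -0.5, -0.8]
finger_gap: 0.0003
```

Emit:
send_rows --pt "0 0 0.002 0 0 0 0" --pt "0 0 0.003 0 0 0 0" --pt "0 0 0.003 0 0 0 0"

```text
time_s: 6.9
eef_pos: [0.5169, 0.0196, 0.0424]
orientation: [[-0.0, 1.0, -0.002], [1.0, 0.0, -0.001], [-0.001, -0.002, -1.0]]
force: [0.8, 0.4, -0.3]
finger_gap: 0.0006
```

Emit:
send_rows --pt "0 0 0.0015 0 0 0 0" --pt "0 0 0.003 0 0 0 0" --pt "0 0 0.003 0 0 0 0"

```text
time_s: 7.15
eef_pos: [0.5169, 0.0196, 0.0392]
orientation: [[-0.0, 1.0, -0.002], [1.0, 0.0, -0.001], [-0.001, -0.002, -1.0]]
force: [1.3, -0.1, 1.0]
finger_gap: 0.0006
```

Run:
```python
from h import *
import cv2
plan((.5175,.02,.047))
im=get_image('scene')[:,:,::-1].copy()
a=cv2.resize(im[140:240,290:390],None,fx=8,fy=6,interpolation=cv2.INTER_CUBIC)
a=np.clip(a.astype(float)*1.8,0,255).astype('uint8')
cv2.imwrite('pics/g7.png',a)
```

```text
t 7.15 p [0.5169 0.0196 0.0392] F [ 1.26 -0.13  0.98] gap 0.0006
(0.5175, 0.02, 0.047) [ 0.0004  0.0006 -0.0078] [-0.0019  0.0009  0.0001]
```

View pics/g7.png

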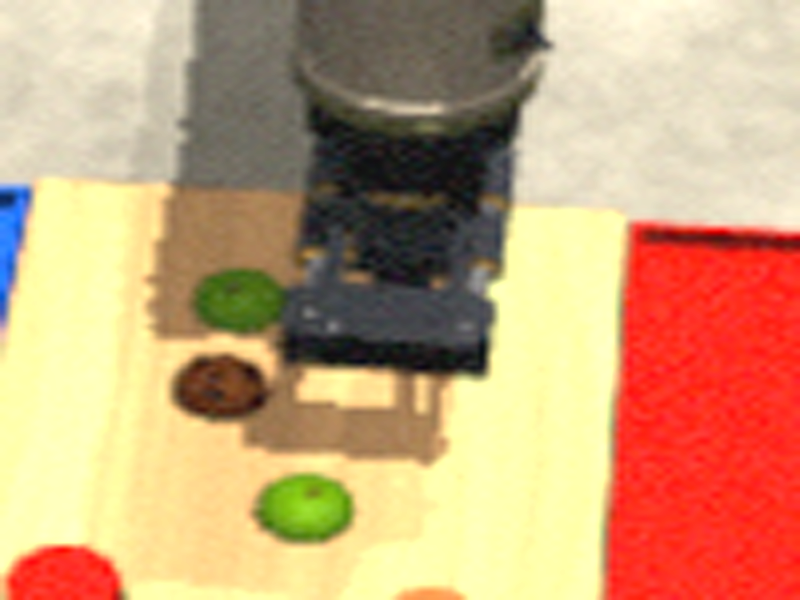

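Run:
```python
from h import *
p=env.get_obs()['eef_pos']
def pr(n,q):
    c=calibration(n);E=np.array(c['extrinsics']);q=E[:3,:3]@np.array(q)+E[:3,3];return np.round([c['fx']*q[0]/q[2]+c['cx'],c['fy']*q[1]/q[2]+c['cy']],1)
for dx in(.095,.0375,):
  for dy in (-.0375,.0375): 
    print(dx,dy,pr('scene',p+[dx,dy,.048]),pr('scene',p+[dx,dy,.068]),pr('scene',p+[dx,dy,.088]))
print(ray('scene',325.6,200.3,.087),ray('scene',351,202,.087))
print(ray('scene',325.6,200.3,.107),ray('scene',351,202,.107))
```

```text
0.095 -0.0375 [323.8 207.4] [323.8 203.8] [323.8 200. ]
0.095 0.0375 [349.5 209.9] [349.8 206.2] [350.2 202.5]
0.0375 -0.0375 [326.  191.1] [326.  187.3] [326.  183.5]
0.0375 0.0375 [351.1 193.4] [351.4 189.7] [351.8 185.8]
[ 0.58666083 -0.0154878   0.087     ] [0.5842703  0.05921889 0.087     ]
[ 0.59932144 -0.01414048  0.107     ] [0.59697239 0.05926989 0.107     ]
```

Emit:
send_rows --pt "0 0 0.0015 0 0 0 0" --pt "0 0 0.003 0 0 0 0" --pt "0 0 0.003 0 0 0 0"

```text
time_s: 7.45
eef_pos: [0.5167, 0.0196, 0.036]
orientation: [[-0.0, 1.0, -0.002], [1.0, 0.0, -0.001], [-0.001, -0.002, -1.0]]
force: [-0.1, 0.3, -0.5]
finger_gap: 0.0003
```

Emit:
send_rows --pt "0 0 0.0015 0 0 0 0" --pt "0 0 0.003 0 0 0 0" --pt "0 0 0.003 0 0 0 0"

```text
time_s: 7.7
eef_pos: [0.5165, 0.0196, 0.0327]
orientation: [[-0.0, 1.0, -0.003], [1.0, 0.0, -0.001], [-0.001, -0.003, -1.0]]
force: [0.0, 0.6, -0.2]
finger_gap: 0.0006
```

Emit:
send_rows --pt "0 0 0.0015 0 0 0 0" --pt "0 0 0.003 0 0 0 0" --pt "0 0 0.003 0 0 0 0"

```text
time_s: 7.95
eef_pos: [0.5163, 0.0195, 0.0294]
orientation: [[-0.0, 1.0, -0.003], [1.0, 0.0, -0.001], [-0.001, -0.003, -1.0]]
force: [0.6, -0.1, -0.7]
finger_gap: 0.0007
```

Emit:
send_rows --pt "0 0 0.0015 0 0 0 0" --pt "0 0 0.003 0 0 0 0" --pt "0 0 0.003 0 0 0 0"

```text
time_s: 8.2
eef_pos: [0.5164, 0.0196, 0.0274]
orientation: [[0.0, 1.0, -0.003], [1.0, -0.0, -0.0], [-0.0, -0.003, -1.0]]
force: [-5.8, -0.2, 16.3]
finger_gap: 0.0002
```

Run:
```python
from h import *
import cv2
plan((.5175,.02,.047))
im=get_image('scene')[:,:,::-1].copy()
a=cv2.resize(im[140:240,290:390],None,fx=8,fy=6,interpolation=cv2.INTER_CUBIC)
a=np.clip(a.astype(float)*1.8,0,255).astype('uint8')
cv2.imwrite('pics/g8.png',a)
```

```text
t 8.2 p [0.5164 0.0196 0.0274] F [-5.78 -0.23 16.27] gap 0.0002
(0.5175, 0.02, 0.047) [ 0.0004  0.001  -0.0196] [-0.0033  0.0005 -0.0001]
```

View pics/g8.png

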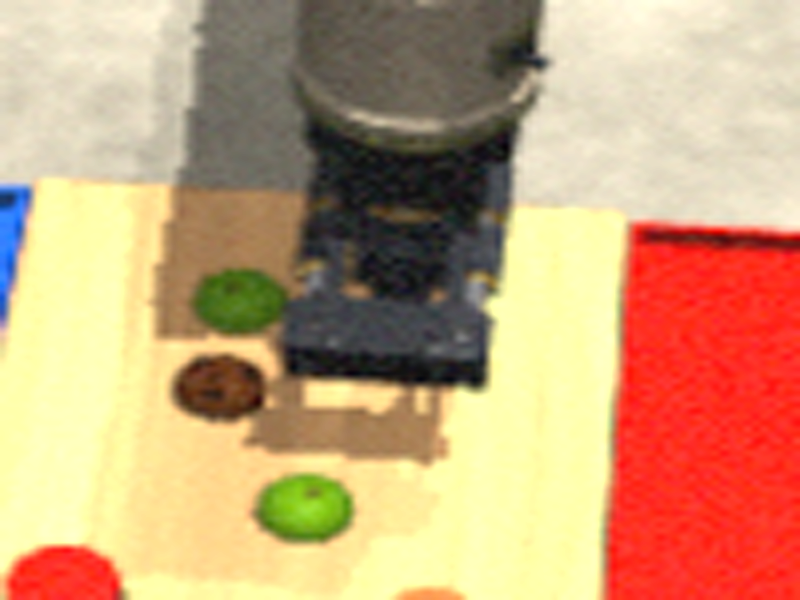

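Contact came at TCP z ≈ 0.0285 with Fz ≈ 16 N, so the fingertips effectively sit at the reported TCP height, not 22 mm below it. I'll work from that: TCP z ≈ 0.031 puts the tips about 2.5 mm above the board.

Emit:
send_rows --pt "0 0.001 -0.004 0 0 0 0" --pt "0 0.001 -0.004 0 0 0 0" --pt "-0.008 0.001 -0.004 0 0 0 0" --pt "-0.018 0.001 -0.004 0 0 0 0" --pt "-0.028 0.001 -0.004 0 0 0 0" --pt "-0.038 0.001 -0.004 0 0 0 0" --pt "-0.048 0.001 -0.004 0 0 0 0" --pt "-0.058 0.001 -0.004 0 0 0 0"

```text
time_s: 8.92
eef_pos: [0.5172, -0.04, 0.0313]
orientation: [[0.001, 1.0, -0.003], [1.0, -0.001, -0.001], [-0.001, -0.003, -1.0]]
force: [-0.7, 0.2, 0.6]
finger_gap: 0.0005
```

Run:
```python
from h import *
pic(9)
plan((.5175,-.155,.031))
```

```text
t 9.0167 p [ 0.5172 -0.041   0.0314] F [-0.61  0.62 -0.45] gap -0.0
(0.5175, -0.155, 0.031) [-0.114   0.0006  0.0005] [-0.0032  0.0013 -0.0031]
```

View pics/top9.png

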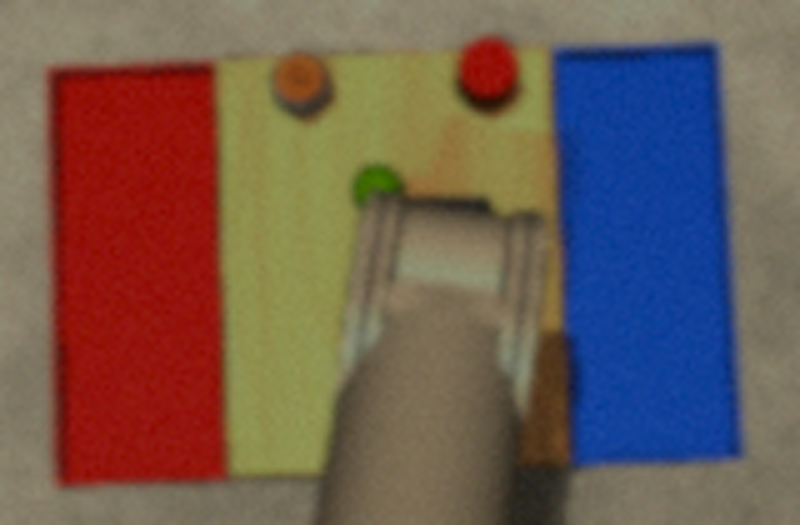

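View pics/scene9.png

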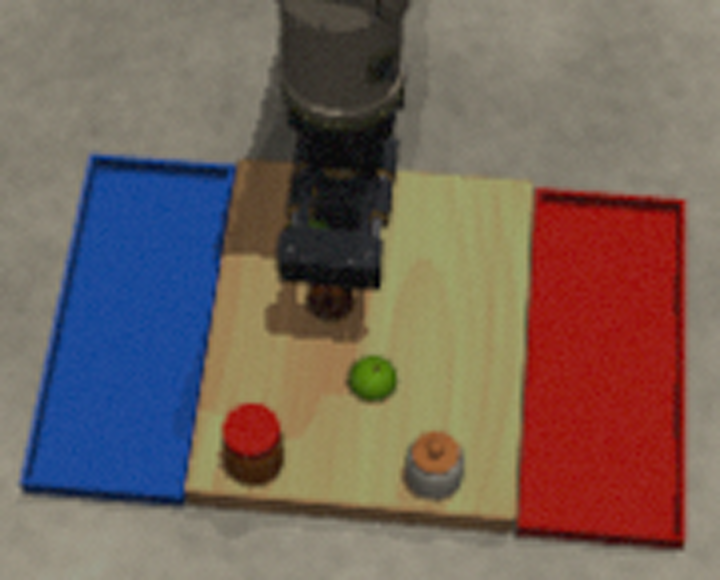

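The brown half is undisturbed at (330,298). A bit of green shows at (316,215) through the gripper, left of its original 340, so it is being pushed. I'll continue over the edge.

Emit:
send_rows --pt "-0.012 0.0005 0 -0.003 0.001 -0.003 0" --pt "-0.026 0.0005 0 -0.003 0.001 -0.003 0" --pt "-0.04 0.0005 0 -0.003 0.001 -0.003 0" --pt "-0.055 0.0005 0 -0.003 0.001 -0.003 0" --pt "-0.07 0.0005 0 -0.003 0.001 -0.003 0" --pt "-0.085 0.0005 0 -0.003 0.001 -0.003 0" --pt "-0.1 0.0005 0 -0.003 0.001 -0.003 0" --pt "-0.115 0.0005 0 -0.003 0.001 -0.003 0"

```text
time_s: 9.68
eef_pos: [0.5175, -0.1563, 0.0315]
orientation: [[-0.0, 1.0, -0.0], [1.0, 0.0, -0.0], [-0.0, -0.0, -1.0]]
force: [0.0, -0.2, -1.0]
finger_gap: 0.0002
```

Run:
```python
from h import *
pic(10)
plan((.5175,-.155,.031))
```

```text
t 9.7833 p [ 0.5171 -0.1584  0.0316] F [-0.27  0.25 -0.76] gap 0.0006
(0.5175, -0.155, 0.031) [0.0034 0.0004 0.0006] [-0.0001  0.0014 -0.0032]
```

View pics/scene10.png

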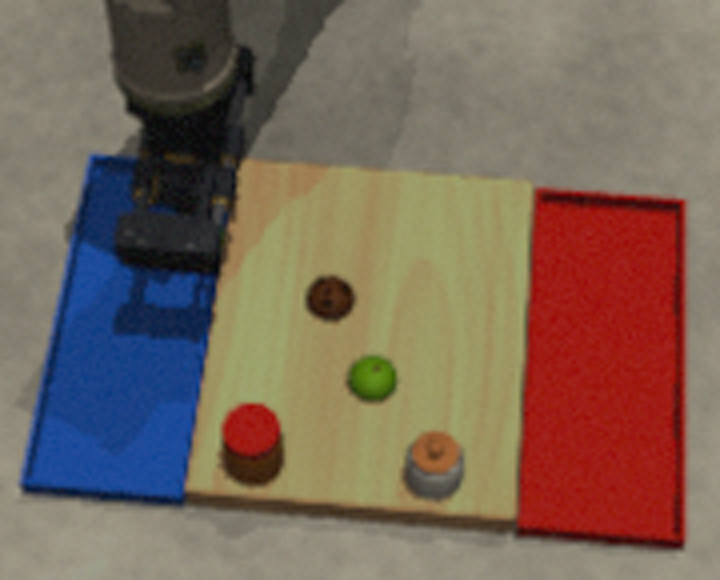

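View pics/top10.png

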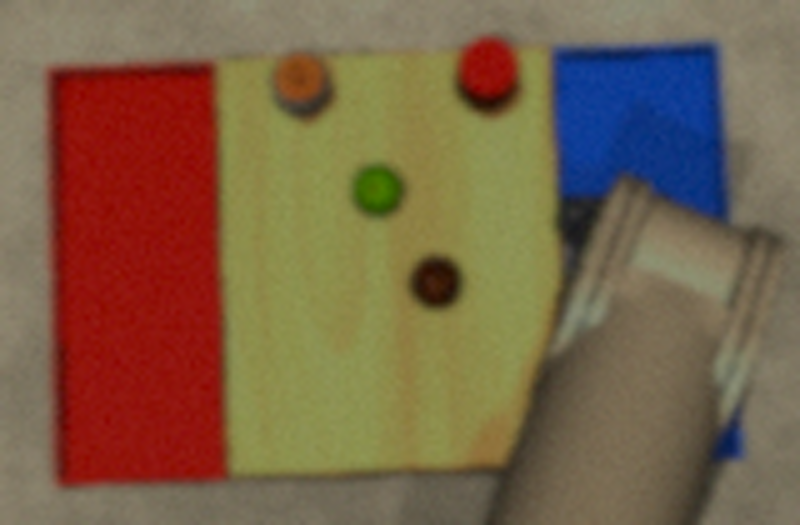

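The near green half has left the board, and the other two are undisturbed (scene (330,298) brown, (373,379) green). For the far green half I'll turn the gripper 90° so its long body stays clear of the jar and pot.

```bash
cat >> h.py <<'E'
G2=np.array([[-1,0,0],[0,1,0],[0,0,-1.]])
E
python3 - <<'E'
import h; from h import *
h.G=G2
print(env.get_obs()['joints'].round(3))
plan((.517,-.158,.125),(.635,.06,.125))
E
```

```text
[-0.275  0.376  0.572  1.908 -0.249  0.928  0.413]
t 9.7833 p [ 0.5171 -0.1584  0.0316] F [-0.27  0.25 -0.76] gap 0.0006
(0.517, -0.158, 0.125) [ 0.0002 -0.0001 -0.0934] [-1.200e-03  1.100e-03 -1.574e+00]
(0.635, 0.06, 0.125) [ 0.2186  0.1172 -0.0937] [-1.200e-03  1.100e-03 -1.574e+00]
```

Emit:
send_rows --pt "0 0 -0.03 0 0 0 0" --pt "0 0 -0.065 0 0 0 0" --pt "0 0 -0.095 0 0 0 0" --pt "0.03 0.0 -0.1 0 0 -0.12 0" --pt "0.06 0.02 -0.1 0 0 -0.24 0" --pt "0.1 0.04 -0.1 0 0 -0.36 0" --pt "0.13 0.06 -0.1 0 0 -0.48 0" --pt "0.16 0.08 -0.1 0 0 -0.6 0"

```text
time_s: 10.45
eef_pos: [0.5982, 0.0057, 0.1315]
orientation: [[-0.569, 0.823, 0.0], [0.823, 0.569, 0.0], [0.0, 0.0, -1.0]]
force: [1.0, -0.7, 0.4]
finger_gap: 0.0003
```

Run:
```python
import h; from h import *
h.G=G2
plan((.635,.06,.125))
pic(11)
```

```text
t 10.45 p [0.5982 0.0057 0.1315] F [ 1.05 -0.69  0.42] gap 0.0003
(0.635, 0.06, 0.125) [0.0238 0.0612 0.0065] [ 3.000e-04  0.000e+00 -9.658e-01]
```

View pics/scene11.png

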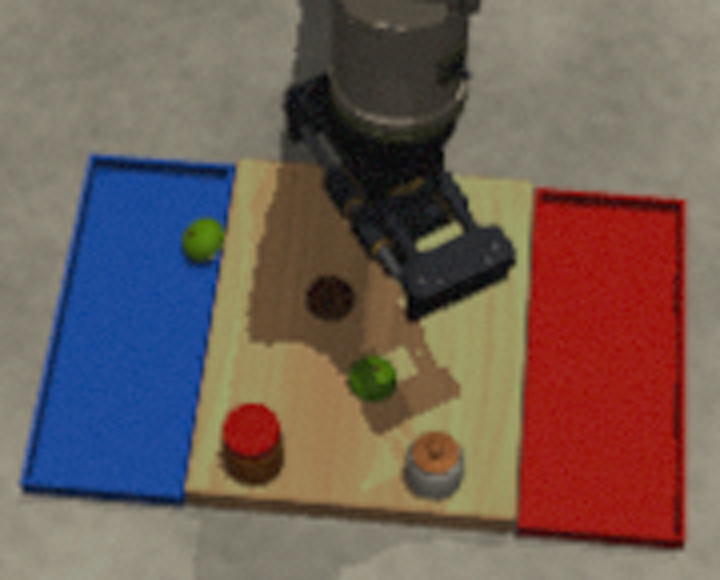

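The near green half is in the blue tray at (204,240), close to the board-side wall; I'll check later whether it is leaning. The turn continues.

Emit:
send_rows --pt "0.01 0.02 0.006 0 0 -0.12 0" --pt "0.02 0.04 0.006 0 0 -0.24 0" --pt "0.024 0.061 0.006 0 0 -0.36 0" --pt "0.024 0.061 0.006 0 0 -0.48 0" --pt "0.024 0.061 0.006 0 0 -0.6 0" --pt "0.024 0.061 0.006 0 0 -0.72 0" --pt "0.024 0.061 0.006 0 0 -0.84 0" --pt "0.024 0.061 0.006 0 0 -0.966 0"

```text
time_s: 11.22
eef_pos: [0.6352, 0.0658, 0.1246]
orientation: [[-1.0, -0.012, -0.0], [-0.012, 1.0, 0.002], [0.0, 0.002, -1.0]]
force: [0.1, -0.2, -0.2]
finger_gap: 0.0002
```

Run:
```python
import h; from h import *
import cv2
h.G=G2
plan((.635,.06,.08))
pic(12)
im=get_image('scene')[170:220,260:310,::-1]; cv2.imwrite('pics/z12.png',cv2.resize(im,None,fx=10,fy=10,interpolation=cv2.INTER_CUBIC))
```

```text
t 11.2167 p [0.6352 0.0658 0.1246] F [ 0.08 -0.25 -0.2 ] gap 0.0002
(0.635, 0.06, 0.08) [ 0.0002 -0.0059  0.0446] [ 0.0017 -0.0005  0.012 ]
```

View pics/scene12.png

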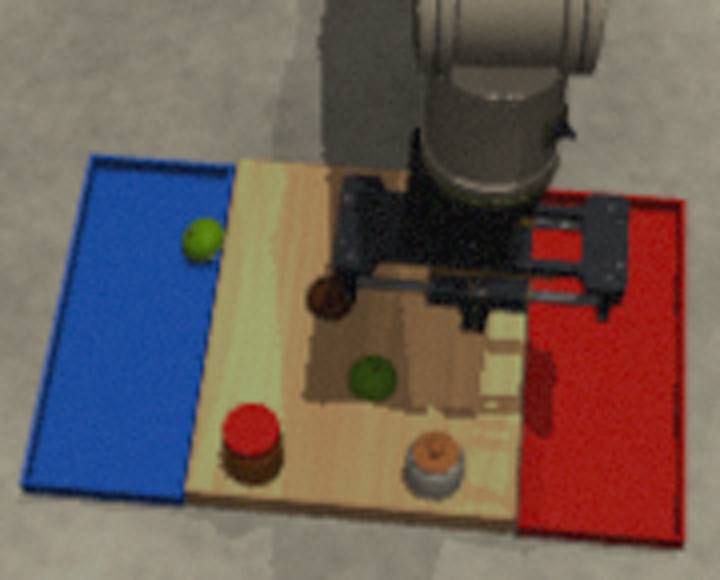

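View pics/z12.png

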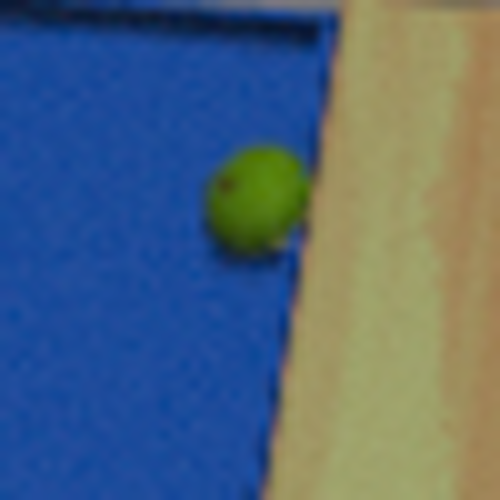

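View pics/top12.png

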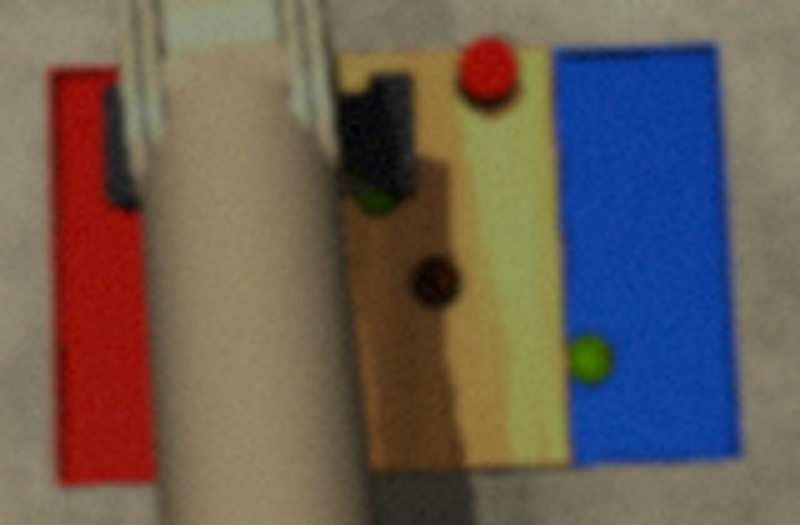

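Emit:
send_rows --pt "0 -0.006 0.02 0.001 0 0.012 0" --pt "0 -0.006 0.045 0.001 0 0.012 0" --pt "0 -0.006 0.07 0.001 0 0.012 0" --pt "0 -0.006 0.085 0.001 0 0.012 0" --pt "0 -0.006 0.09 0.001 0 0.012 0" --pt "0 -0.006 0.09 0.001 0 0.012 0"

```text
time_s: 11.87
eef_pos: [0.6343, 0.0599, 0.0334]
orientation: [[-1.0, 0.012, -0.003], [0.012, 1.0, 0.0], [0.003, 0.0, -1.0]]
force: [0.7, 0.4, -0.2]
finger_gap: 0.0005
```

Run:
```python
import h; from h import *
h.G=G2
pic(13)
plan((.635,.06,.031),(.635,-.02,.031))
print(ray('scene',353.2,211,.1246),ray('scene',353.2,211,.1026))
```

```text
t 11.9667 p [0.6359 0.0599 0.0357] F [-0.69 -0.62  0.82] gap 0.0007
(0.635, 0.06, 0.031) [0.0009 0.0001 0.0047] [ 0.0011  0.0009 -0.0109]
(0.635, -0.02, 0.031) [ 0.     -0.0799  0.0046] [ 0.0011  0.0009 -0.0109]
[0.63722506 0.06783461 0.1246    ] [0.62382643 0.06794661 0.1026    ]
```

View pics/scene13.png

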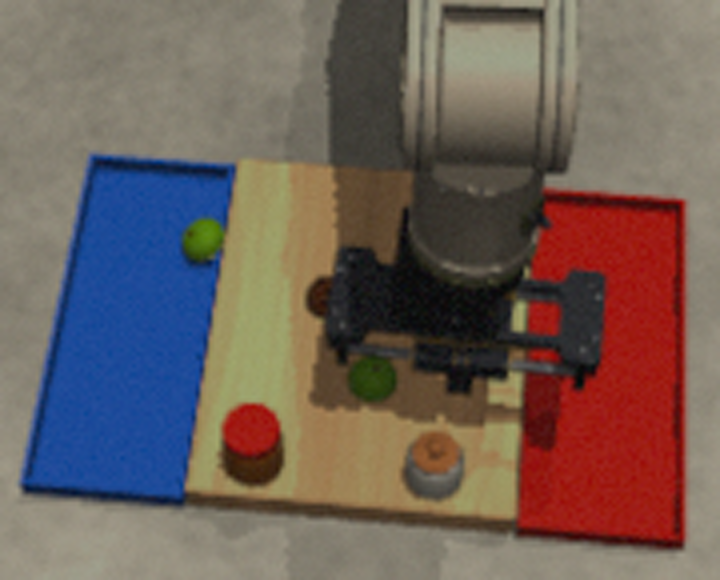

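The finger tip shows at (460,385), between the plum (373,379) and the +y side, well clear of the pot (435,465). Lowering and sweeping.

Emit:
send_rows --pt "0 0 0.005 0 0 -0.011 0" --pt "0 0 0.005 0 0 -0.011 0" --pt "0 -0.01 0.005 0 0 -0.011 0" --pt "0 -0.022 0.005 0 0 -0.011 0" --pt "0 -0.034 0.005 0 0 -0.011 0" --pt "0 -0.046 0.005 0 0 -0.011 0" --pt "0 -0.058 0.005 0 0 -0.011 0" --pt "0 -0.07 0.005 0 0 -0.011 0"

```text
time_s: 12.63
eef_pos: [0.6351, -0.012, 0.0308]
orientation: [[-1.0, 0.001, 0.001], [0.001, 1.0, 0.001], [-0.001, 0.001, -1.0]]
force: [0.5, -0.4, 0.5]
finger_gap: 0.0003
```

Run:
```python
import h; from h import *
h.G=G2
pic(14)
plan((.635,-.1,.031),(.635,-.175,.031))
```

```text
t 12.7333 p [ 0.635  -0.014   0.0308] F [ 0.35 -0.28  0.2 ] gap 0.0006
(0.635, -0.1, 0.031) [-0.0003 -0.086  -0.0002] [-0.0005  0.001  -0.004 ]
(0.635, -0.175, 0.031) [-6.00e-04 -1.61e-01 -1.00e-04] [-0.0005  0.001  -0.004 ]
```

View pics/scene14.png

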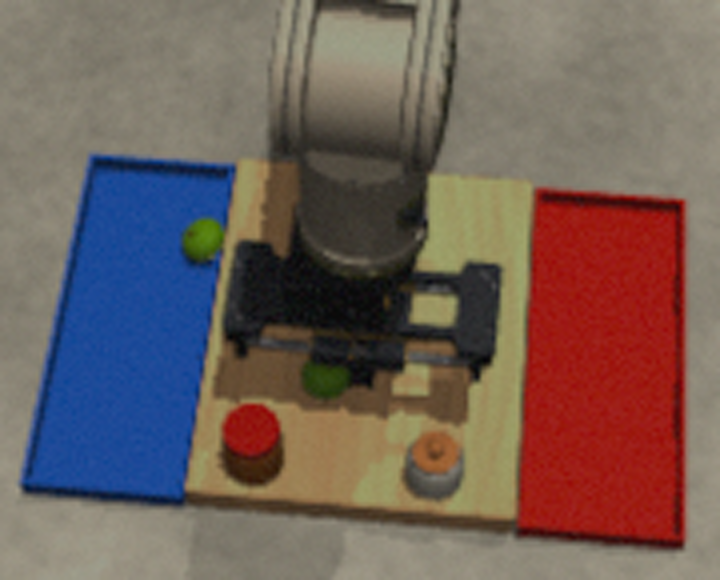

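The plum now sits at (325,378), moving squarely ahead of the finger. Continuing.

Emit:
send_rows --pt "0 -0.01 0 0 0 -0.004 0" --pt "0 -0.022 0 0 0 -0.004 0" --pt "0 -0.034 0 0 0 -0.004 0" --pt "0 -0.046 0 0 0 -0.004 0" --pt "0 -0.058 0 0 0 -0.004 0" --pt "0 -0.07 0 0 0 -0.004 0" --pt "0 -0.08 0 0 0 -0.004 0" --pt "0 -0.09 0 0 0 -0.004 0"

```text
time_s: 13.4
eef_pos: [0.6346, -0.1052, 0.0308]
orientation: [[-1.0, 0.0, 0.001], [0.0, 1.0, -0.0], [-0.001, -0.0, -1.0]]
force: [-1.0, -0.2, -0.3]
finger_gap: 0.0004
```

Run:
```python
import h; from h import *
h.G=G2
pic(15)
plan((.635,-.175,.031))
```

```text
t 13.5 p [ 0.6344 -0.1067  0.0309] F [0.1  0.1  0.36] gap 0.0004
(0.635, -0.175, 0.031) [-0.0008 -0.0683  0.    ] [-0.0017  0.001  -0.0026]
```

View pics/scene15.png

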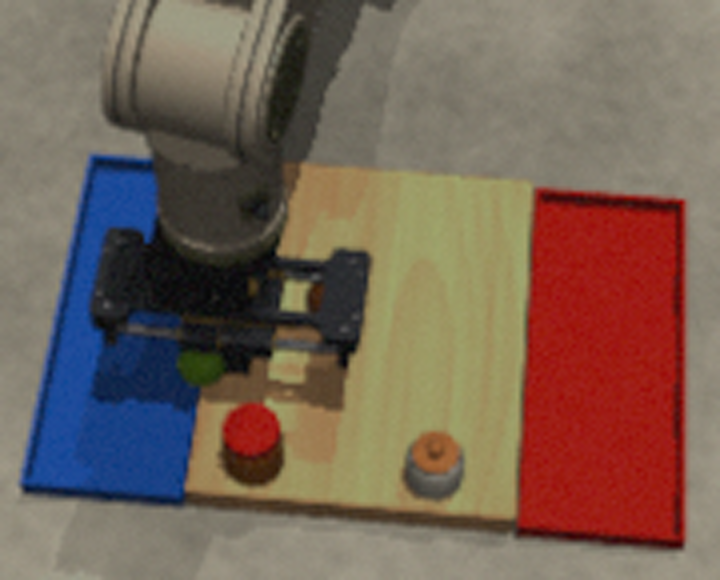

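The plum is at the board edge (200,365). I'll finish with a quicker shove so it clears the tray's near wall.

Emit:
send_rows --pt "0 -0.018 0 0 0 0 0" --pt "0 -0.042 0 0 0 0 0" --pt "0 -0.068 0 0 0 0 0" --pt "0 -0.075 0 0 0 0 0" --pt "0 -0.075 0 0 0 0 0"

```text
time_s: 13.92
eef_pos: [0.6374, -0.1836, 0.0349]
orientation: [[-1.0, 0.004, 0.008], [0.004, 1.0, -0.003], [-0.008, -0.002, -1.0]]
force: [0.5, 2.8, 18.2]
finger_gap: 0.0007
```

Run:
```python
import h; from h import *
h.G=G2
pic(16)
plan((.635,-.175,.031))
```

```text
t 14.0167 p [ 0.6374 -0.1809  0.0344] F [ 0.41  5.56 16.52] gap 0.0007
(0.635, -0.175, 0.031) [0.0024 0.0059 0.0033] [-0.001   0.0075 -0.0018]
```

View pics/scene16.png

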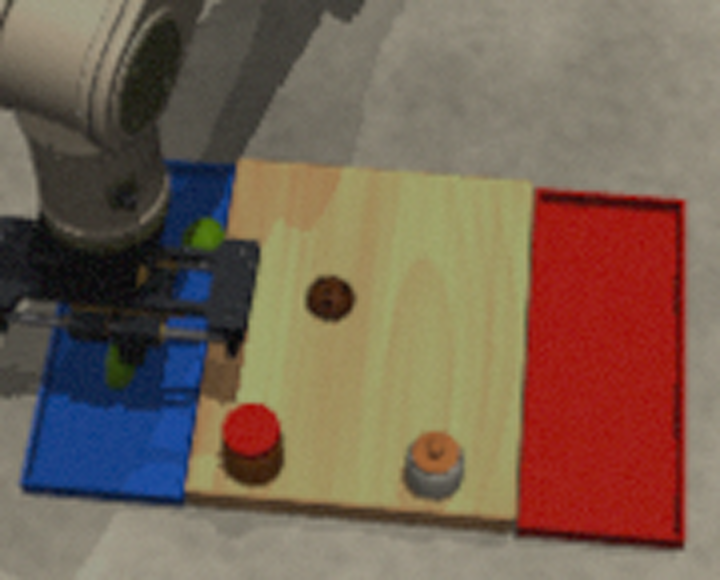

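There is 16 N upward on the finger, so the tip is resting on the tipped plum in the tray. Lifting straight off.

Emit:
send_rows --pt "0 0.0 -0.02 0 0 0 0" --pt "0 0.0 -0.045 0 0 0 0" --pt "0 0 -0.075 0 0 0 0" --pt "0 0 -0.095 0 0 0 0" --pt "0 0 -0.095 0 0 0 0"

```text
time_s: 14.43
eef_pos: [0.6393, -0.1808, 0.1347]
orientation: [[-1.0, 0.001, 0.015], [0.001, 1.0, -0.002], [-0.015, -0.002, -1.0]]
force: [1.0, -0.6, 0.4]
finger_gap: 0.0003
```

Run:
```python
import h; from h import *
h.G=G2
pic(17)
plan((.635,-.175,.031))
```

```text
t 14.5333 p [ 0.6373 -0.1801  0.13  ] F [ 0.21  0.08 -1.07] gap 0.0005
(0.635, -0.175, 0.031) [0.0032 0.0052 0.099 ] [-0.0007  0.0091 -0.0009]
```

View pics/scene17.png

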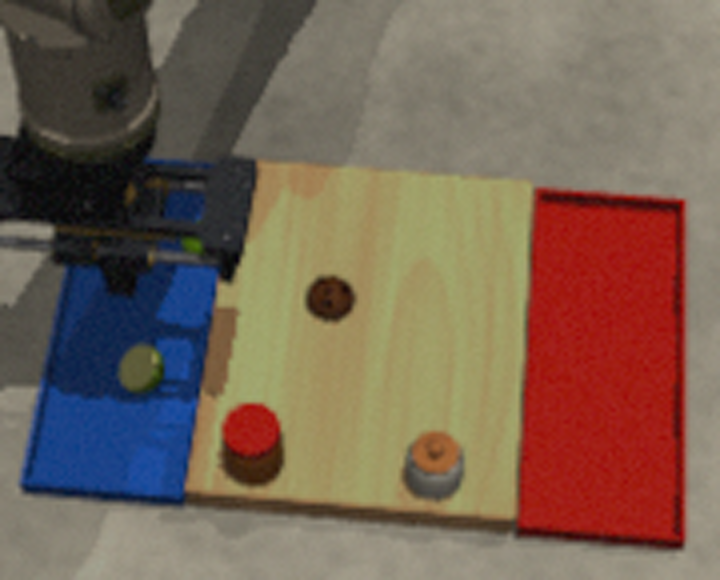

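View pics/top17.png

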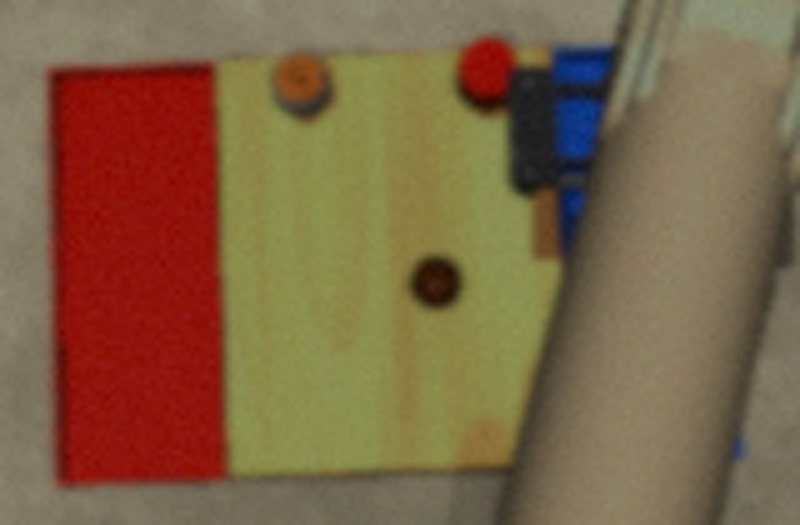

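The second green half is flipped, cut face up, well inside the blue tray at (140,368). Jar, pot and brown half are unchanged. Now the brown half, from its -y side.

Emit:
send_rows --pt "0.03 0.03 0 0 0.009 0 0" --pt "0.05 0.06 0 0 0.009 0 0" --pt "0.065 0.08 0 0 0.009 0 0" --pt "0.065 0.08 0.02 0 0.009 0 0" --pt "0.065 0.08 0.05 0 0.009 0 0" --pt "0.065 0.08 0.08 0 0.009 0 0" --pt "0.065 0.08 0.09 0 0.009 0 0" --pt "0.065 0.08 0.09 0 0.009 0 0"

```text
time_s: 15.2
eef_pos: [0.5704, -0.0995, 0.0358]
orientation: [[-1.0, 0.001, -0.007], [0.001, 1.0, -0.0], [0.007, -0.0, -1.0]]
force: [0.5, 0.1, 0.0]
finger_gap: 0.0002
```

Run:
```python
import h; from h import *
h.G=G2
pic(18)
plan((.572,-.1,.031),(.572,-.02,.031))
```

```text
t 15.3 p [ 0.5732 -0.1002  0.0397] F [-0.08 -0.57  0.64] gap 0.0002
(0.572, -0.1, 0.031) [0.0012 0.0002 0.0087] [-0.0008 -0.0004 -0.001 ]
(0.572, -0.02, 0.031) [0.0013 0.0802 0.0086] [-0.0008 -0.0004 -0.001 ]
```

View pics/scene18.png

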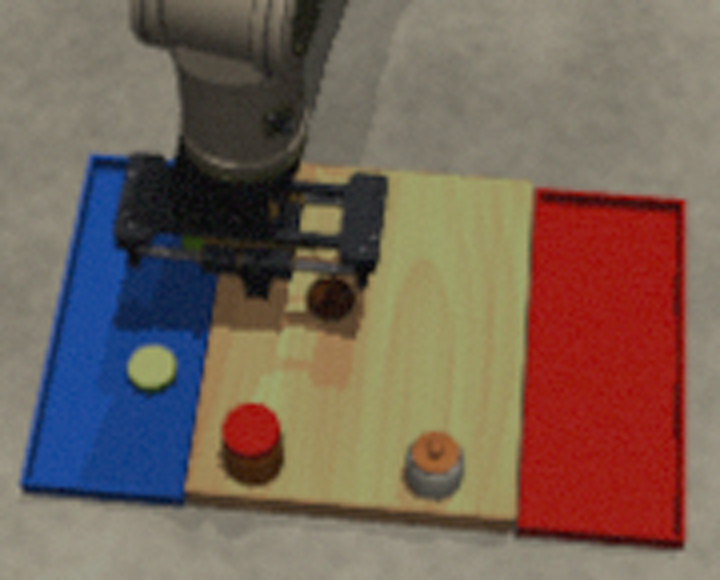

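The finger is at (258,290) left of the brown half (330,298). Lowering and sweeping toward red.

Emit:
send_rows --pt "0.001 0 0.004 0 0 0 0" --pt "0.001 0 0.009 0 0 0 0" --pt "0.001 0 0.009 0 0 0 0" --pt "0.001 0.01 0.009 0 0 0 0" --pt "0.001 0.022 0.009 0 0 0 0" --pt "0.001 0.034 0.009 0 0 0 0" --pt "0.001 0.046 0.009 0 0 0 0" --pt "0.001 0.058 0.009 0 0 0 0"

```text
time_s: 15.97
eef_pos: [0.5724, -0.0402, 0.0308]
orientation: [[-1.0, -0.0, -0.0], [-0.0, 1.0, -0.001], [0.0, -0.001, -1.0]]
force: [-0.9, -0.6, -0.6]
finger_gap: 0.0002
```

Run:
```python
import h; from h import *
h.G=G2
pic(19)
plan((.572,.05,.031),(.572,.08,.031))
```

```text
t 16.0667 p [ 0.5725 -0.0386  0.0307] F [ 0.01  0.3  -0.34] gap 0.0006
(0.572, 0.05, 0.031) [ 0.0002  0.0886 -0.0003] [ 0.0005 -0.0004  0.0031]
(0.572, 0.08, 0.031) [ 1.000e-04  1.186e-01 -3.000e-04] [ 0.0005 -0.0004  0.0031]
```

View pics/scene19.png

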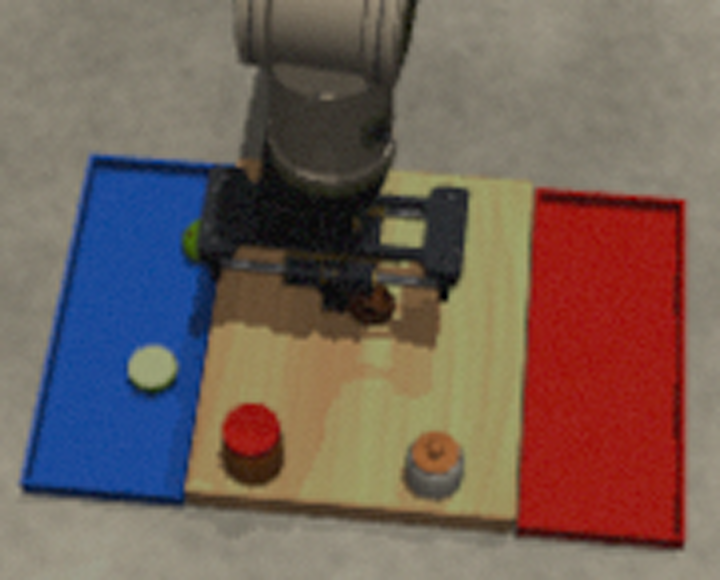

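Emit:
send_rows --pt "0 0.012 0 0 0 0.003 0" --pt "0 0.026 0 0 0 0.003 0" --pt "0 0.041 0 0 0 0.003 0" --pt "0 0.056 0 0 0 0.003 0" --pt "0 0.071 0 0 0 0.003 0" --pt "0 0.086 0 0 0 0.003 0" --pt "0 0.1 0 0 0 0.003 0" --pt "0 0.112 0 0 0 0.003 0"

```text
time_s: 16.73
eef_pos: [0.5721, 0.0742, 0.0307]
orientation: [[-1.0, -0.0, -0.0], [-0.0, 1.0, 0.0], [0.0, 0.0, -1.0]]
force: [0.1, 1.3, 0.4]
finger_gap: 0.0002
```

Run:
```python
import h; from h import *
h.G=G2
pic(20)
plan((.572,.13,.031))
```

```text
t 16.8333 p [0.572  0.0758 0.0307] F [-0.42 -0.34  0.02] gap 0.0004
(0.572, 0.13, 0.031) [-0.0001  0.0542 -0.0003] [ 0.0013 -0.0004  0.0031]
```

View pics/scene20.png

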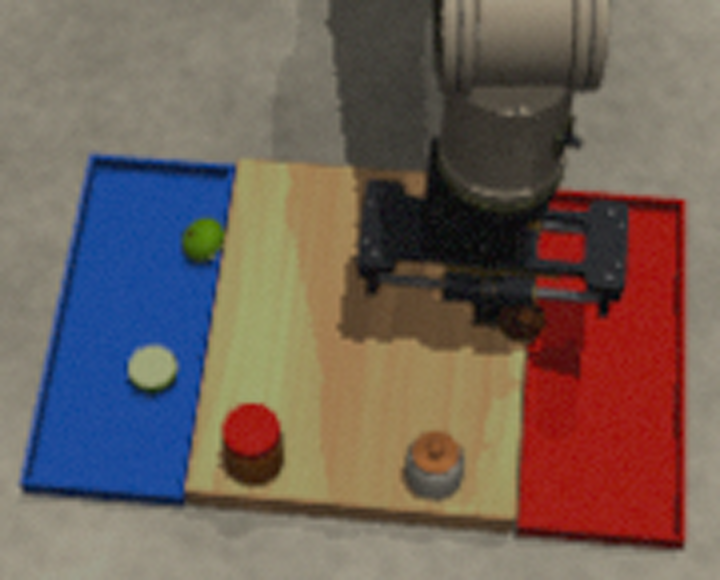

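Brown is at the edge (520,322). One quick shove, then straight up.

Emit:
send_rows --pt "0 0.018 0 0 0 0 0" --pt "0 0.042 0 0 0 0 0" --pt "0 0.058 0 0 0 0 0" --pt "0 0.058 -0.02 0 0 0 0" --pt "0 0.058 -0.05 0 0 0 0" --pt "0 0.058 -0.09 0 0 0 0" --pt "0 0.058 -0.11 0 0 0 0"

```text
time_s: 17.42
eef_pos: [0.5734, 0.1324, 0.1449]
orientation: [[-1.0, -0.002, 0.003], [-0.002, 1.0, 0.002], [-0.003, 0.002, -1.0]]
force: [0.7, 0.2, 1.5]
finger_gap: 0.0002
```

Run:
```python
import h; from h import *
h.G=G2
pic(21)
plan((.572,.13,.031))
```

```text
t 17.5167 p [0.5745 0.1328 0.1453] F [-0.14 -0.01 -0.42] gap 0.0005
(0.572, 0.13, 0.031) [ 0.0032 -0.0032  0.1142] [0.0032 0.0064 0.0015]
```

View pics/scene21.png

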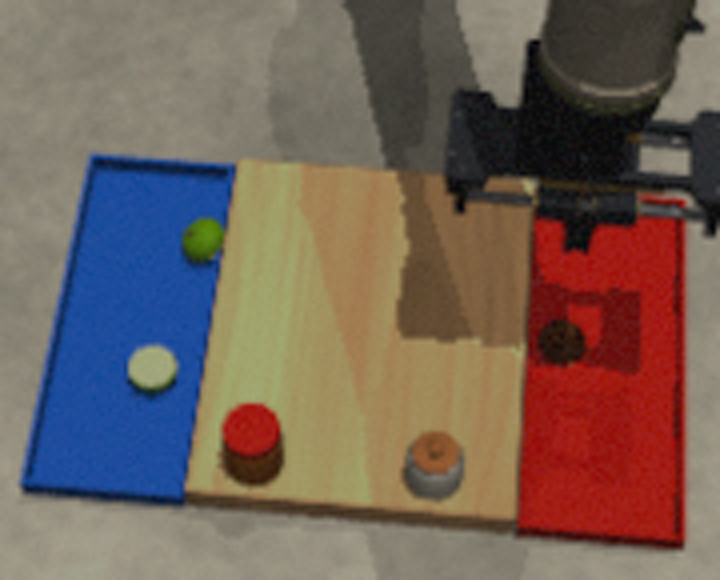

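View pics/top21.png

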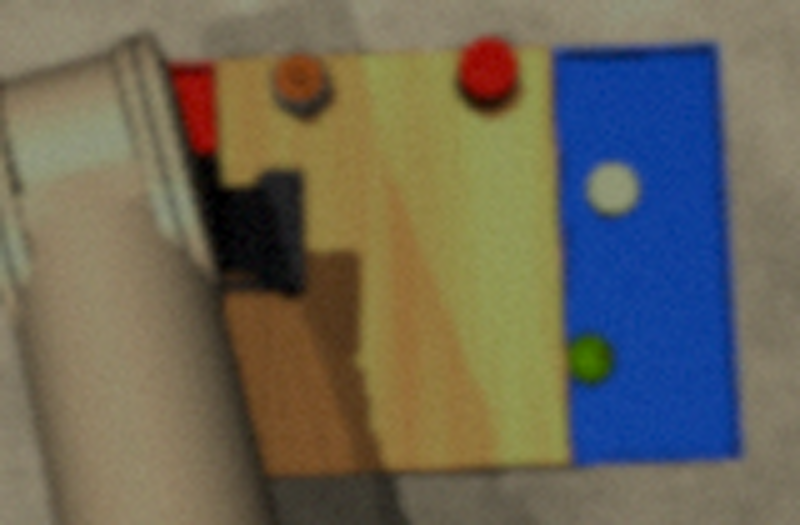

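Brown is in the red tray at (562,342). The first green half leans on the blue tray's near wall, so I'll triangulate it and zoom in.

Run:
```python
from h import *
import cv2
t=(245+590/5-.4,135+358/5-.4); s=(235+204/4-.4,130+240/4-.4)
for z in (.01,.015,.02,.025,.03): print(z,ray('top',*t,z).round(4)[:2],ray('scene',*s,z).round(4)[:2])
t=(245+613/5-.4,135+189/5-.4); s=(235+152/4-.4,130+369/4-.4)
for z in (.013,.022): print('flip',z,ray('top',*t,z).round(4)[:2],ray('scene',*s,z).round(4)[:2])
print('brown',ray('scene',235+562/4-.4,130+342/4-.4,.018).round(4))
im=cv2.imread('pics/top21.png')[300:420,530:660]
im2=get_image('top')[195:220,350:382,::-1]
cv2.imwrite('pics/z22.png',cv2.resize(im2,None,fx=20,fy=20,interpolation=cv2.INTER_CUBIC))
im2=get_image('scene')[178:208,272:302,::-1]
cv2.imwrite('pics/z22s.png',cv2.resize(im2,None,fx=18,fy=18,interpolation=cv2.INTER_CUBIC))
```

```text
0.01 [ 0.5177 -0.1524] [ 0.5119 -0.1518]
0.015 [ 0.5172 -0.1519] [ 0.5152 -0.1509]
0.02 [ 0.5168 -0.1514] [ 0.5184 -0.15  ]
0.025 [ 0.5163 -0.1509] [ 0.5217 -0.1492]
0.03 [ 0.5158 -0.1505] [ 0.525  -0.1483]
flip 0.013 [ 0.6386 -0.1725] [ 0.635  -0.1722]
flip 0.022 [ 0.637  -0.1715] [ 0.64   -0.1705]
brown [0.5795 0.136  0.018 ]
```

View pics/z22.png

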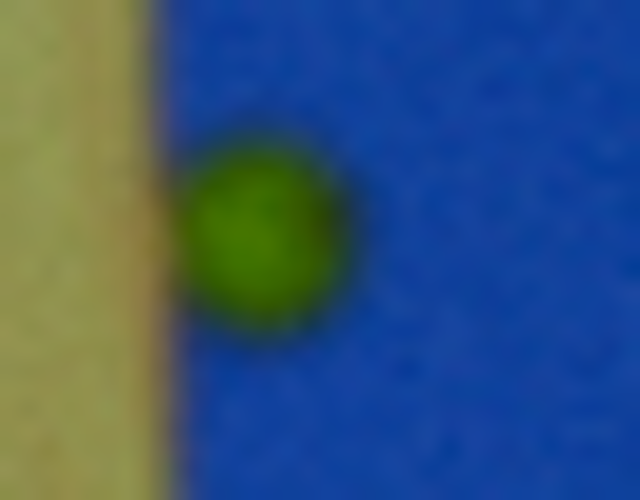

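View pics/z22s.png

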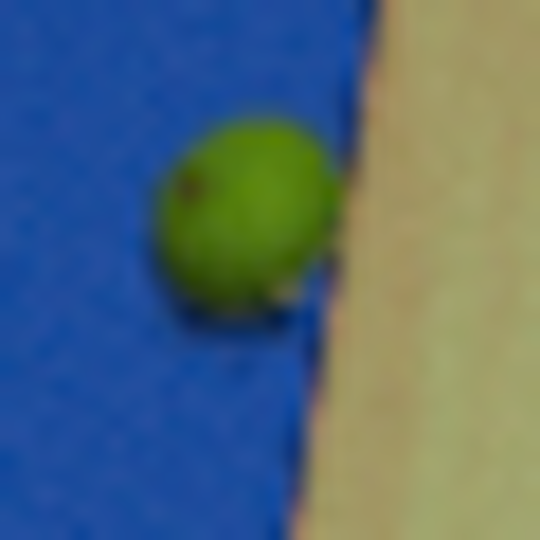

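The first green half is centred about 12 mm inside the inner wall, but it leans with its upper rim on the wall next to the board. There is plenty of time, so I'll settle it flat by pressing gently on its raised side from above with the closed fingers.

Emit:
send_rows --pt "0.02 -0.04 0 0 0 0 0" --pt "0.04 -0.08 0 0 0 0 0" --pt "0.057 -0.12 0 0 0 0 0" --pt "0.057 -0.16 0 0 0 0 0" --pt "0.057 -0.2 0 0 0 0 0" --pt "0.057 -0.24 0 0 0 0 0" --pt "0.057 -0.27 0 0 0 0 0" --pt "0.057 -0.28 0 0 0 0 0"

```text
time_s: 18.28
eef_pos: [0.5135, -0.1542, 0.1393]
orientation: [[-1.0, 0.005, -0.002], [0.005, 1.0, -0.001], [0.002, -0.001, -1.0]]
force: [-0.1, -0.7, 0.6]
finger_gap: 0.0008
```

Run:
```python
import h; from h import *
h.G=G2
plan((.517,-.147,.05),(.517,-.147,.04))
pic(23)
```

```text
t 18.2833 p [ 0.5135 -0.1542  0.1393] F [-0.13 -0.75  0.62] gap 0.0008
(0.517, -0.147, 0.05) [-0.0037  0.0073  0.0893] [-0.0009 -0.002  -0.0054]
(0.517, -0.147, 0.04) [-0.0037  0.0073  0.0993] [-0.0009 -0.002  -0.0054]
```

View pics/scene23.png

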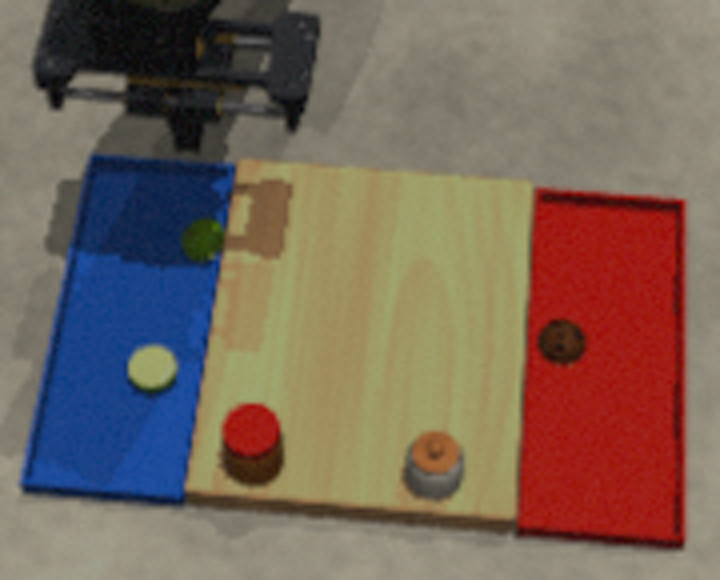

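View pics/top23.png

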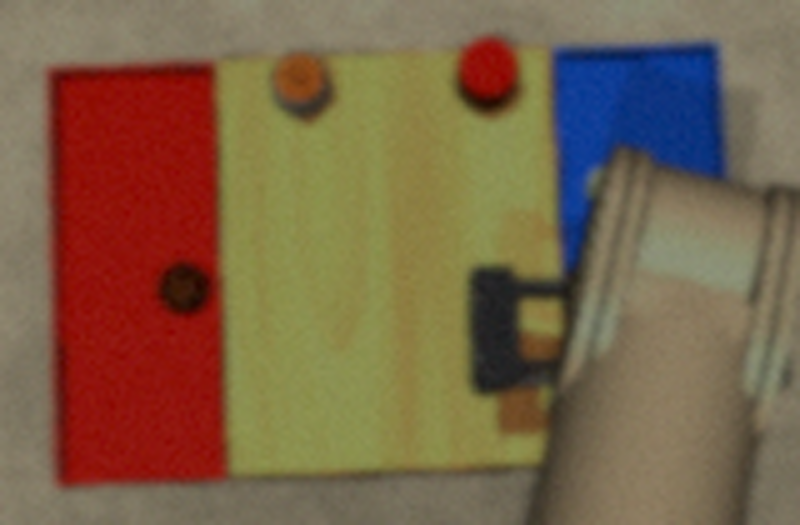

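Brown lies flat in the red tray. The finger tip is above the leaning green half; descending gently.

Emit:
send_rows --pt "-0.003 0.007 0.02 0 -0.002 -0.005 0" --pt "-0.003 0.007 0.045 0 -0.002 -0.005 0" --pt "-0.003 0.007 0.07 0 -0.002 -0.005 0" --pt "-0.003 0.007 0.085 0 -0.002 -0.005 0" --pt "-0.003 0.007 0.092 0 -0.002 -0.005 0" --pt "-0.003 0.007 0.092 0 -0.002 -0.005 0" --pt "-0.003 0.007 0.092 0 -0.002 -0.005 0"

```text
time_s: 18.97
eef_pos: [0.5171, -0.1428, 0.0473]
orientation: [[-1.0, -0.003, -0.001], [-0.003, 1.0, 0.001], [0.001, 0.001, -1.0]]
force: [-0.5, 0.4, 0.9]
finger_gap: 0.0006
```

Emit:
send_rows --pt "0 0 0.003 0 0 0 0" --pt "0 0 0.006 0 0 0 0" --pt "0 0 0.006 0 0 0 0"

```text
time_s: 19.22
eef_pos: [0.5173, -0.1426, 0.0414]
orientation: [[-1.0, -0.003, -0.0], [-0.003, 1.0, 0.001], [0.0, 0.001, -1.0]]
force: [-0.3, -1.1, -0.3]
finger_gap: 0.0011
```

Emit:
send_rows --pt "0 -0.003 0.002 0 0 0 0" --pt "0 -0.003 0.004 0 0 0 0" --pt "0 -0.003 0.004 0 0 0 0"

```text
time_s: 19.47
eef_pos: [0.5171, -0.1458, 0.0372]
orientation: [[-1.0, -0.002, -0.0], [-0.002, 1.0, 0.001], [0.0, 0.001, -1.0]]
force: [-0.3, 0.0, -0.0]
finger_gap: 0.0004
```

Emit:
send_rows --pt "0 0 0.0015 0 0 0 0" --pt "0 0 0.003 0 0 0 0" --pt "0 0 0.003 0 0 0 0"

```text
time_s: 19.72
eef_pos: [0.5169, -0.1458, 0.0339]
orientation: [[-1.0, -0.002, -0.001], [-0.002, 1.0, 0.001], [0.001, 0.001, -1.0]]
force: [-0.3, 0.3, -1.0]
finger_gap: 0.0004
```

Run:
```python
import h; from h import *
h.G=G2
plan((.517,-.147,.03))
pic(24)
```

```text
t 19.7167 p [ 0.5169 -0.1458  0.0339] F [-0.25  0.25 -1.  ] gap 0.0004
(0.517, -0.147, 0.03) [-0.0001 -0.0012  0.0039] [ 0.0008 -0.0009  0.0025]
```

View pics/scene24.png

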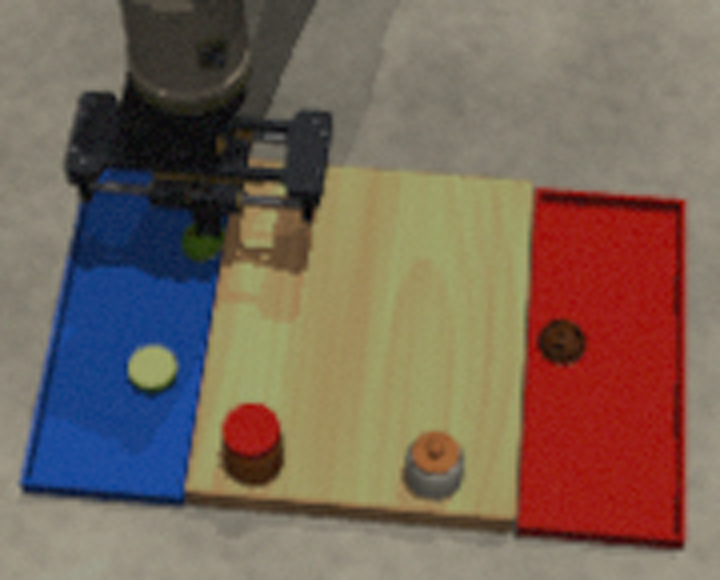

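Emit:
send_rows --pt "0 0 0.001 0 0 0 0" --pt "0 0 0.0025 0 0 0 0" --pt "0 0 0.0025 0 0 0 0"

```text
time_s: 20.07
eef_pos: [0.5169, -0.1457, 0.0314]
orientation: [[-1.0, -0.003, -0.001], [-0.003, 1.0, 0.001], [0.001, 0.001, -1.0]]
force: [-0.4, 0.3, 0.7]
finger_gap: 0.0005
```

Emit:
send_rows --pt "0 0 0.001 0 0 0 0" --pt "0 0 0.0025 0 0 0 0" --pt "0 0 0.0025 0 0 0 0"

```text
time_s: 20.32
eef_pos: [0.5174, -0.1458, 0.0292]
orientation: [[-1.0, -0.003, -0.0], [-0.003, 1.0, 0.001], [0.0, 0.001, -1.0]]
force: [-1.1, 0.1, 6.1]
finger_gap: -0.0002
```

Contact at 6 N. Now a little further down while easing toward -y.

Emit:
send_rows --pt "0 -0.002 0.001 0 0 0 0" --pt "0 -0.005 0.002 0 0 0 0" --pt "0 -0.007 0.003 0 0 0 0" --pt "0 -0.007 0.003 0 0 0 0"

```text
time_s: 20.65
eef_pos: [0.5196, -0.1508, 0.0279]
orientation: [[-1.0, -0.005, 0.004], [-0.005, 1.0, 0.003], [-0.004, 0.003, -1.0]]
force: [-0.4, 1.8, 2.0]
finger_gap: 0.0008
```

Run:
```python
import h; from h import *
h.G=G2
plan((.517,-.147,.03))
pic(25)
```

```text
t 20.65 p [ 0.5196 -0.1508  0.0279] F [-0.4   1.77  1.96] gap 0.0008
(0.517, -0.147, 0.03) [ 0.0025  0.0038 -0.0021] [0.0029 0.0035 0.0048]
```

View pics/scene25.png

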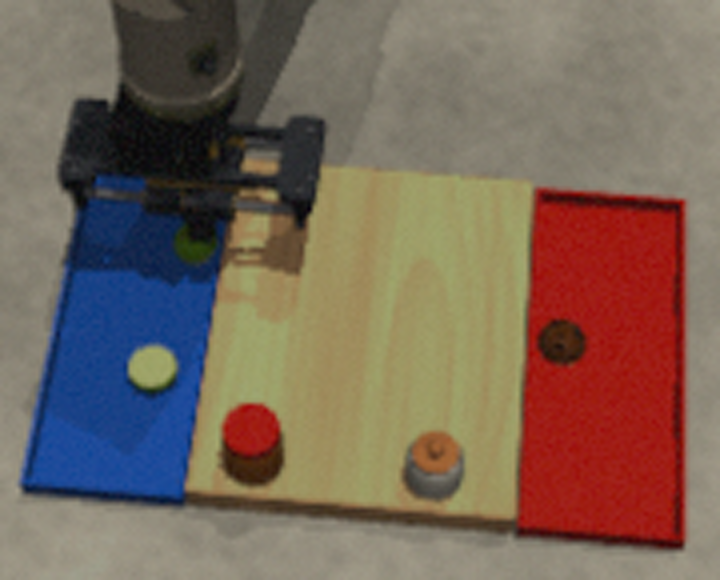

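The plum shifted to (195,243) and the force fell. Lifting to look.

Emit:
send_rows --pt "0 0 -0.02 0 0 0 0" --pt "0 0 -0.05 0 0 0 0" --pt "0 0 -0.09 0 0 0 0" --pt "0 0 -0.13 0 0 0 0" --pt "0.03 0.02 -0.15 0 0 0 0" --pt "0.06 0.05 -0.15 0 0 0 0" --pt "0.06 0.08 -0.15 0 0 0 0" --pt "0.06 0.1 -0.15 0 0 0 0"

```text
time_s: 21.42
eef_pos: [0.4561, -0.0508, 0.1769]
orientation: [[-1.0, -0.004, 0.002], [-0.004, 1.0, 0.002], [-0.002, 0.002, -1.0]]
force: [1.1, 0.6, -0.2]
finger_gap: 0.0004
```

Run:
```python
import h; from h import *
import cv2
h.G=G2
plan((.517,-.147,.03))
pic(26)
im2=get_image('scene')[170:240,255:325,::-1]
cv2.imwrite('pics/z26s.png',cv2.resize(im2,None,fx=8,fy=8,interpolation=cv2.INTER_CUBIC))
```

```text
t 21.4167 p [ 0.4561 -0.0508  0.1769] F [ 1.06  0.62 -0.22] gap 0.0004
(0.517, -0.147, 0.03) [-0.0603 -0.0967  0.1468] [0.002  0.0016 0.0036]
```

View pics/z26s.png

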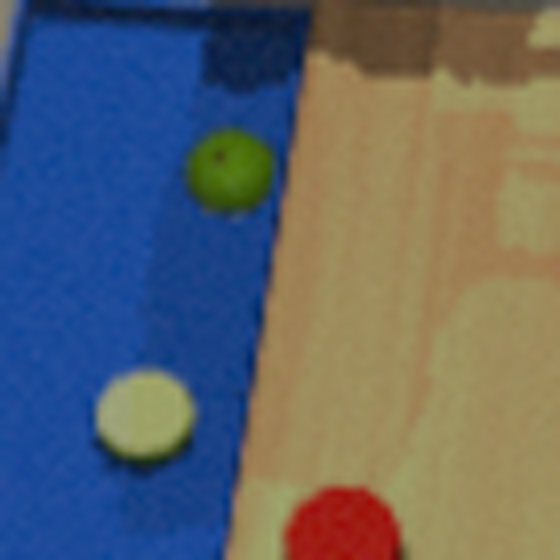

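View pics/top26.png

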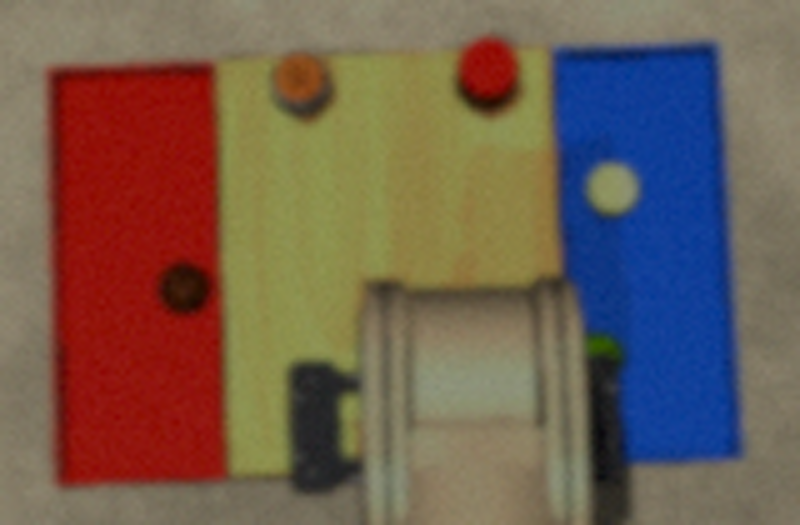

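The green half now lies flat on the tray floor, clear of the wall: both greens in blue, brown flat in red. Jar and pot haven't moved. One full-view check of the bystanders, then hand in.

Run:
```python
from h import *
import cv2
im=get_image('scene')
cv2.imwrite('pics/final.png',im[:,:,::-1])
env.finish_job(); print(env.get_obs()['time_s'])
```

```text
the job is handed in; nothing more can be done
the job is handed in; nothing more can be done
```

View pics/final.png

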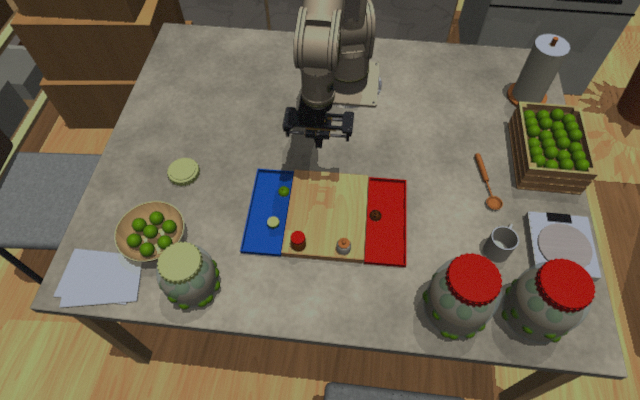

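I swept both green halves into the blue tray, then the brown half into the red tray, and handed the job in at about 21.5 s on the robot's clock. In the last picture both greens are inside the blue tray and the brown half lies flat in the red tray. The jar, pot, lid, spoon and mug look unmoved, and the raised gripper touches nothing.

**What did not go to plan:**
- **Tip height:** The stated tip distance of 22 mm did not match. Board contact came at a reported TCP height of about 0.028 m, so the tips sit roughly level with the TCP. My first sweep passed above the far green half without touching it. I then found the real height with a light probe of the board, about 16 N.
- **Far green half:** It flipped cut face up as it fell, and the finger briefly pressed on it with about 18 N.
- **Near green half:** It first landed leaning on the tray's near wall. I pressed it flat inside the tray from above with the closed fingers, with readings up to about 6 N. That touch was in the tray rather than on the board.

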